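# Toast from toaster to rack, rack to the breakfast board

### The arm

A 7-joint arm with a two-finger parallel gripper is mounted at the origin on a cart in front of the work surface, level with it; the furniture and walls round the work are solid. World frame = base frame: x ahead of the robot, y to its left, z up, the work surface at z = 0. Lengths are in mm, angles in rad, forces in N, time in s.
With the tool pointing down it reaches from about 425 to 975 mm from the base axis. Payload 16.7 kg.
Tool frame: the origin (TCP) lies on the centre line of the jaws, within the pads' length; the fingertips stand tip_reach ahead of it and the grasp point (between the pads) lies 11 mm behind it (tip_reach is the distance from the TCP to the fingertips, in mm); z points along the fingers, y is the line along which they close (so a half turn about z gives the same grasp; the last joint's range is limited). The gripper opens to 85 mm and grips with 20 to 120 N. Pads are 22 mm wide; open, the fingers measure 114 mm over their backs; the gripper's body (76 mm by 85 mm) begins 54 mm behind the grasp point. The pads swing forward as they close: fully open they stand 13 mm farther back than shut.
Start: joints at [1.101, 0.426, 0.074, 1.606, -0.034, 1.111, -0.067], TCP at [212.813, -640.535, 203.502] pointing down, gripper open.
Joint ranges: [-2.85, 2.85], [-0.5, 2.14], [-1.23, 1.37], [0.21, 2.46], [-1.02, 4.16], [0.16, 2.05], [-2.73, 2.73]. Speed limits (rad/s): [1.89, 1.89, 2.39, 2.39, 3.01, 3.01, 3.01].

### API

Orientations are given as a rotation vector (axis times angle).
In Python, from workcell import * gives the robot as it stands.
- The arm moves only by the tool jog_arm, never from a script. Its argument "steps" is a list of rows, each a list of 3 entries, a list of its own where there are three numbers: the closure, from -1 (fully open) to 1 (shut), then the shift along the tool's x, y, z in cm, then the turn about the tool's z in degrees. A call has 1 to 8 rows; each row shifts and turns the commanded pose from where the row before left it, along the tool's axes as they then stand; what a row does not reach is not made up. A row lasts 1/12 s, in which the tool goes at most 41.7 mm and 7.16 degrees, less where a joint would pass 70% of its speed; a pose out of reach is approached as far as the arm can. A call with a gripper value outside its range is refused whole. The fingers move at their own pace and stop on an object; "force" is the grip in N (left out, the last holds). Time passes only in rows, so rows that do not move let the fingers close. It gives the time, the measured TCP pose, the force, the opening and the grip force at its end, in the units of the state.
- get_state(): the state, without advancing time (a new reading comes with each control period).
- snapshot(name): name is "scene" or "top" or "wrist"; returns the picture (420x560x3 uint8, blue, green, red); there is no depth.
- camera_model(name): a dict with "fx", "fy", "cx", "cy" (pixels), "distortion" ([k1, k2, p1, p2, k3] as OpenCV has them; the pictures are not rectified), "rvec" (rotation vector, rad) and "tvec" (3), from world to camera coordinates, as OpenCV has them; the wrist camera has in their place "mount" (4x4, takes a point from camera to tool coordinates, whose origin is the TCP and whose axes are the flange's). Camera axes: x right, y down, z forward; pixel columns grow to the right and rows downward; lengths in mm; the calibration is good to about 2 mm. A picture is of the moment at which its call begins: read the wrist's pose just before it. camera_model takes no time and is no camera call.
- finish_job(): hands the job in; it is judged then, once.
The state is a dict: "clock": time; "qpos": joint angles; "joint_vel": joint speeds; "effort": joint torques, N m; "eef_pos": TCP position; "tcp_rot": TCP orientation; "force": force on the tool from outside, world axes, zero at the start; "torque": the same for the moment, N m; "width": opening from 0.0 (shut) to 1.0 (fully open); "finger_force": force on a finger pad.
Only numpy, scipy, OpenCV 4.12 (cv2) and the standard library are available. Lean on these libraries where they do the work, as an engineer would, in place of code of your own. Each camera call takes 0.05 s, during which the arm holds its last target. There are 200 camera calls.

### The job

Serve the toast: draw the toaster's lever fully up to raise the slices, stand every slice in a slot of its own in the toast rack where the rack is, then lift the filled rack by its wooden grip and carry it level to the wooden board, setting it down in the middle, along the board's length. The lemon and garlic still lying on the board have to go into the bowl, and the jam jar and kitchen timer are to be left alone.

Things in the scene. Friction and masses are not known exactly. Their poses are not given: they have to be found in the camera images.
- lever (a joint): toaster's lift lever: 0 = down as found (toast sunk in the slots), grows in m as the lever is drawn straight up, stop at 0.040. Needs about 8 N; it stays where it is left.
- lever_tab (a point): centre of the lever's steel tab, which sticks out of the toaster's right-hand end (toaster's -y): 22 mm wide (along toaster x), 30 mm long (toaster y, its inner end 7 mm off the end wall), 12 mm thick (z); about 118 mm above the worktop when down. Axes as the toaster's.
- toaster: silver toaster with black ends, heavy and fixed, 144 mm deep (x) x 250 mm long (y) x 165 mm high; origin under its centre, x to its back, y along its slots, z up. Two long slots, each 20 mm wide (x) and 176 mm long (y), centred at x = -32 and +32 mm; each may hold two slices side by side, about 88 mm apart.
- rack: loose steel-wire toast rack, 218 mm long (x) x 88 mm wide (y) x 128 mm high, 0.42 kg; origin under its centre, at foot level, z up. Four slots for slices that stand across it, at x = -90, -44, +44 and +90 mm; each slot lies between two wire arches 71 mm high, 19 mm apart at the foot and 25 mm at the top; slices stand on wires 15 mm above the rack's foot and are not held sideways (along y).
- rack_grip (a point): centre of the rack's wooden grip, a bar 12 mm thick (rack x), 60 mm long (rack y), 22 mm high, 117 mm above the rack's foot, between the two inner slots. Axes as the rack's.
- board: wooden board 200 mm (its x) x 300 mm (its y) x 22 mm thick, fixed; origin under its centre, so its top is 22 mm above the origin.
- bowl: loose white round bowl, 152 mm across the rim, 54 mm high, with a flat inner floor 100 mm across, 6 mm up; origin under its centre.
- bowl_in (a point): centre of the bowl's inner floor.
- lemon: lemon, 83 mm long (x) and 58 mm thick, lying on the board; origin on its skin, at what is its underside at the start.
- lemon_mid (a point): the middle of the lemon; its x axis is the lemon's length.
- garlic: garlic bulb, 48 x 50 mm across and 51 mm high, on the board; origin under its middle, z up at the start.
- garlic_mid (a point): the middle of the garlic bulb.
- jam: bystander: jam jar, 62 mm across, 86 mm high; origin under its centre.
- timer: bystander: red and white kitchen timer, 68 mm across, 55 mm high; origin under its centre.
- rack_slot1 (a point): middle of the floor of the rack's slot at x = -90 mm (rack frame, 15 mm above its foot). Axes as the rack's.
- rack_slot2 (a point): middle of the floor of the rack's slot at x = -44 mm (rack frame, 15 mm above its foot). Axes as the rack's.
- rack_slot3 (a point): middle of the floor of the rack's slot at x = +44 mm (rack frame, 15 mm above its foot). Axes as the rack's.
- rack_slot4 (a point): middle of the floor of the rack's slot at x = +90 mm (rack frame, 15 mm above its foot). Axes as the rack's.
- slice_1: slice of toast, 15 mm thick (x) x 80 mm wide (y) x 95 mm tall (z), 45 g; origin in the middle of its lower edge face. At the start in the toaster's front slot, right half, its top 3 mm above the toaster's top with the lever down and 43 mm with the lever up. May be absent.
- slice_2: slice of toast, 15 mm thick (x) x 80 mm wide (y) x 95 mm tall (z), 45 g; origin in the middle of its lower edge face. At the start in the toaster's front slot, left half, its top 3 mm above the toaster's top with the lever down and 43 mm with the lever up. May be absent.
- slice_3: slice of toast, 15 mm thick (x) x 80 mm wide (y) x 95 mm tall (z), 45 g; origin in the middle of its lower edge face. At the start in the toaster's back slot, right half, its top 3 mm above the toaster's top with the lever down and 43 mm with the lever up. May be absent.
- slice_4: slice of toast, 15 mm thick (x) x 80 mm wide (y) x 95 mm tall (z), 45 g; origin in the middle of its lower edge face. At the start in the toaster's back slot, left half, its top 3 mm above the toaster's top with the lever down and 43 mm with the lever up. May be absent.
Not all that is in view belongs to the job. Leave any blue look-alike of the slice_4 alone.

How it is judged (in metres and radians):
On the way, in this order (a step that is already met when the one before it is completed fails the run):
1. the toaster's lever is drawn up (over 30 mm) (value of joint lever above 0.03 m), for 0.2 s.
2. every slice stands in the rack, the rack standing on the worktop well away from the board (angle between each of slice_1, slice_2, slice_3, slice_4's own z axis and vertical below 0.25 rad and angle between the x axis of each of slice_1, slice_2, slice_3, slice_4 and the x axis of rack, either way round below 0.2 rad and x of slice_1 in the frame of rack between -0.115 and 0.115 m and y of slice_1 in the frame of rack between -0.035 and 0.035 m and z of slice_1 in the frame of rack between 0.005 and 0.03 m and x of slice_2 in the frame of rack between -0.115 and 0.115 m and y of slice_2 in the frame of rack between -0.035 and 0.035 m and z of slice_2 in the frame of rack between 0.005 and 0.03 m and x of slice_3 in the frame of rack between -0.115 and 0.115 m and y of slice_3 in the frame of rack between -0.035 and 0.035 m and z of slice_3 in the frame of rack between 0.005 and 0.03 m and x of slice_4 in the frame of rack between -0.115 and 0.115 m and y of slice_4 in the frame of rack between -0.035 and 0.035 m and z of slice_4 in the frame of rack between 0.005 and 0.03 m and height (world z) of rack below 0.01 m and horizontal distance between rack and board above 0.25 m), for 0.2 s.
3. the rack is lifted (30 mm or more) with every slice in it (angle between each of slice_1, slice_2, slice_3, slice_4's own z axis and vertical below 0.25 rad and angle between the x axis of each of slice_1, slice_2, slice_3, slice_4 and the x axis of rack, either way round below 0.2 rad and x of slice_1 in the frame of rack between -0.115 and 0.115 m and y of slice_1 in the frame of rack between -0.035 and 0.035 m and z of slice_1 in the frame of rack between 0.005 and 0.03 m and x of slice_2 in the frame of rack between -0.115 and 0.115 m and y of slice_2 in the frame of rack between -0.035 and 0.035 m and z of slice_2 in the frame of rack between 0.005 and 0.03 m and x of slice_3 in the frame of rack between -0.115 and 0.115 m and y of slice_3 in the frame of rack between -0.035 and 0.035 m and z of slice_3 in the frame of rack between 0.005 and 0.03 m and x of slice_4 in the frame of rack between -0.115 and 0.115 m and y of slice_4 in the frame of rack between -0.035 and 0.035 m and z of slice_4 in the frame of rack between 0.005 and 0.03 m and height (world z) of rack above 0.03 m), for 0.2 s.
At the end, for the whole second after the job is handed in: Every slice stands upright in the rack (leaning less than 0.25 rad, within 35 mm of its middle line); the rack stands level on the board, its centre within 35 mm across and 38 mm along of the board's centre and its length within 0.2 rad of the board's; lemon and garlic lie in the bowl; all at rest (angle between each of slice_1, slice_2, slice_3, slice_4's own z axis and vertical below 0.25 rad and angle between the x axis of each of slice_1, slice_2, slice_3, slice_4 and the x axis of rack, either way round below 0.2 rad and x of slice_1 in the frame of rack between -0.115 and 0.115 m and y of slice_1 in the frame of rack between -0.035 and 0.035 m and z of slice_1 in the frame of rack between 0.005 and 0.03 m and x of slice_2 in the frame of rack between -0.115 and 0.115 m and y of slice_2 in the frame of rack between -0.035 and 0.035 m and z of slice_2 in the frame of rack between 0.005 and 0.03 m and x of slice_3 in the frame of rack between -0.115 and 0.115 m and y of slice_3 in the frame of rack between -0.035 and 0.035 m and z of slice_3 in the frame of rack between 0.005 and 0.03 m and x of slice_4 in the frame of rack between -0.115 and 0.115 m and y of slice_4 in the frame of rack between -0.035 and 0.035 m and z of slice_4 in the frame of rack between 0.005 and 0.03 m and x of rack in the frame of board between -0.035 and 0.035 m and y of rack in the frame of board between -0.038 and 0.038 m and z of rack in the frame of board between 0.016 and 0.03 m and angle between the x axis of rack and the y axis of board, either way round below 0.2 rad and angle between rack's own z axis and vertical below 0.06 rad and linear speed of rack below 0.02 m/s and horizontal distance between each of lemon_mid, garlic_mid and bowl_in below 0.06 m and height (world z) of each of lemon_mid, garlic_mid below 0.11 m and linear speed of each of lemon, garlic below 0.03 m/s and angle between bowl's own z axis and vertical below 0.2 rad); the robot touches nothing.
It fails at once if the toast rack is tipped by more than 0.2 rad (angle between rack's own z axis and vertical above 0.2 rad).
It fails at once if the jam jar or the timer is shifted by more than 30 mm or toppled (distance of any of jam, timer from where it was at the start of the episode above 0.03 m or angle between any of jam, timer's own z axis and vertical above 0.5 rad).
Of slice_1, slice_2, slice_3, slice_4 only 2 to 4 are there at a start; the rules pass over those that are not, and their reading is None.
At some moment in a run one of rack, lemon, garlic may be knocked a few centimetres aside while the robot is not near it.
It also fails if it takes over 210 s, if anything falls off the work surface, if the arm or the gripper's body presses on something with over 40 N, if the wrist force passes 120 N, or if a joint passes its speed limit or range.

## Working session

There is one attempt and no reset: what is moved stays moved. The work goes in short steps, Python scripts to look and compute and a tool call to move; the robot and the scene stay as the last step left them, time stands still between calls to the robot, and variables do not carry over. Pictures are saved under pics/ and viewed, at most 14 in all, crops included, and the job is handed in when it is done.

Besides the shell and the picture viewer there is one more tool, called after "Call:" as name(argument=value, ...) on one line, values as JSON. jog_arm: Moves the arm, as the interface text tells. Its arguments: {"type":"object","properties":{"steps":{"type":"array"},"force":{"type":"number"}},"required":["steps"]}

```bash
mkdir -p pics; ls; python3 - <<'E'
from workcell import *
import cv2
s=get_state(); print(s)
for n in ("scene","top"):
    cv2.imwrite(f"pics/{n}0.png",snapshot(n)); print(n,camera_model(n))
print(camera_model("wrist"))
E
```

```text
pics
{'clock': 0.0, 'qpos': array([ 1.10050245,  0.42674093,  0.07382919,  1.60661251, -0.03408611,
        1.11076137, -0.06709682]), 'joint_vel': array([-4.88041960e-04,  1.48370804e-03,  7.55023315e-04,  4.77404448e-04,
       -7.27806763e-04, -9.28577825e-04, -1.42897928e-05]), 'effort': array([ 2.02959578e-03, -9.49802542e+01,  3.76170650e+00, -4.63515902e+01,
        1.94058294e-02,  9.84612561e-03, -1.07239234e-04]), 'eef_pos': array([ 212.68355986, -640.16045157,  202.80157799]), 'tcp_rot': array([-3.10005560e+00, -5.01543632e-01,  4.67688245e-04]), 'force': array([-0.3569067 ,  0.64179026, -0.74666933]), 'torque': array([-0.04886872,  0.06559096,  0.02274212]), 'finger_force': 0.0, 'width': 1.0035619973136503}
scene {'fx': 497.1519372870426, 'fy': 497.1519372870426, 'cx': 282.1014583826892, 'cy': 206.5706229229409, 'distortion': array([-0.17571007,  0.        ,  0.        ,  0.        ,  0.        ]), 'rvec': array([ 2.04507291, -0.55839362,  0.34204619]), 'tvec': array([-489.70324415,  161.95256975, 1324.97413447])}
top {'fx': 431.88208646144864, 'fy': 431.88208646144864, 'cx': 282.22999277898595, 'cy': 202.45489441195846, 'distortion': array([0.01314069, 0.        , 0.        , 0.        , 0.        ]), 'rvec': array([ 2.16934428, -2.11784668,  0.13275049]), 'tvec': array([-137.876589  ,  485.77902512, 1031.2507973 ])}
{'fx': 340.44647115493126, 'fy': 340.44647115493126, 'cx': 274.7628525101339, 'cy': 210.0147780361785, 'distortion': array([-0.00808999,  0.        ,  0.        ,  0.        ,  0.        ]), 'mount': array([[-4.07775239e-05, -9.44537934e-01, -3.28402328e-01,
         8.64208788e+01],
       [ 9.99999998e-01, -2.24999216e-05, -5.94560168e-05,
        -2.57688771e-01],
       [ 4.87694366e-05, -3.28402330e-01,  9.44537933e-01,
        -1.70249665e+02],
       [ 0.00000000e+00,  0.00000000e+00,  0.00000000e+00,
         1.00000000e+00]])}
```

View pics/scene0.png

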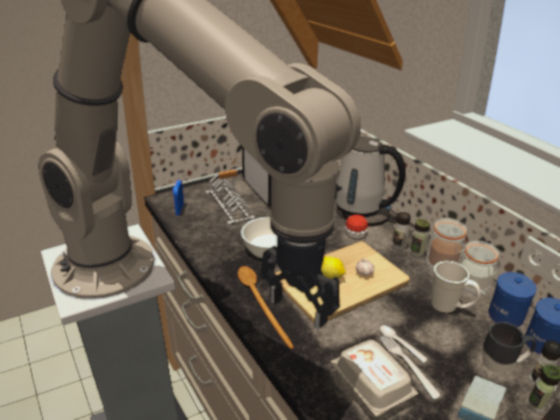

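View pics/top0.png

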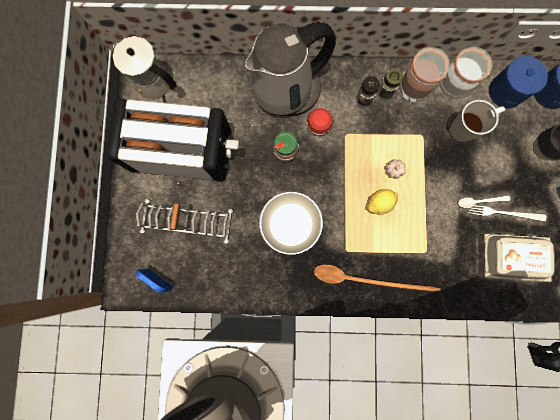

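```bash
python3 -c "
import workcell; print([ (n,getattr(workcell,n)) for n in dir(workcell) if not n.startswith('__')])"|cut -c1-1500
```

```text
[('Unreachable', <class 'workcell.Unreachable'>), ('camera_model', <function make.<locals>.<lambda> at 0x7f3e34dd4680>), ('finish_job', <function connect.<locals>.done at 0x7f3e34d477e0>), ('get_state', <function make.<locals>.<lambda> at 0x7f3e34dd45e0>), ('snapshot', <function make.<locals>.drawn_camera at 0x7f3e34dd40e0>), ('tip_reach', 8.0)]
```

Scene: the robot hides the toaster. Top: toaster (168,140), lever tab (232,146), rack (183,218) with grip (175,217), bowl (291,222), board (386,193), lemon (381,201), garlic (395,169), green-lid jar (286,147), red timer (320,122), blue look-alike (153,280). I'll crop close on the toaster and rack.

```bash
cat > h.py <<'E'
import numpy as np, cv2
from scipy.spatial.transform import Rotation as R
from workcell import *
def cam(n,s=None):
    m=camera_model(n); K=np.array([[m['fx'],0,m['cx']],[0,m['fy'],m['cy']],[0,0,1]]); D=np.array(m['distortion'])
    if n=="wrist":
        s=s or get_state(); T=np.eye(4); T[:3,:3]=R.from_rotvec(s['tcp_rot']).as_matrix(); T[:3,3]=s['eef_pos']
        T=np.linalg.inv(T@m['mount']); return K,D,T[:3,:3],T[:3,3]
    return K,D,R.from_rotvec(m['rvec']).as_matrix(),np.array(m['tvec'])
def pix(c,P):
    K,D,Rm,t=c; return cv2.projectPoints(np.float64(P).reshape(-1,1,3),cv2.Rodrigues(Rm)[0],t,K,D)[0].reshape(-1,2)
def ray(c,uv):
    K,D,Rm,t=c; u=cv2.undistortPoints(np.float64(uv).reshape(-1,1,2),K,D).reshape(-1,2)
    d=np.c_[u,np.ones(len(u))]@Rm; return -Rm.T@t,d
def plane(c,uv,z):
    o,d=ray(c,uv); return o+d*((z-o[2])/d[:,2])[:,None]
def crop(im,x0,y0,x1,y1,k,name):
    cv2.imwrite("pics/"+name+".png",cv2.resize(im[y0:y1,x0:x1],None,fx=k,fy=k,interpolation=cv2.INTER_CUBIC))
E
python3 - <<'E'
from h import *
im=cv2.imread("pics/top0.png"); crop(im,105,90,245,195,5.5,"c1")
crop(im,125,190,245,250,6,"c2")
c=cam("top"); np.set_printoptions(precision=1,suppress=True)
print("cam",ray(c,[[0,0]])[0])
for n,uv,z in [("board",[[346,134],[425,134],[427,252],[346,252]],22),("bowlrim",[[260,222],[322,222],[291,193],[291,252]],54),("jam",[[286,147]],86),("timer",[[320,122]],55),("lemon",[[381,201]],51),("garlic",[[395,169]],48),("tab",[[232,146]],124),("grip",[[175,217]],128),("toastertop",[[125,102],[210,104],[212,178],[118,172]],165),("blue",[[153,280]],20)]: print(n,plane(c,uv,z).tolist() if 0 else plane(c,uv,z)[:,:2].round(0).tolist())
E
```

```text
cam [ 343.3 -142.6 1086.4]
board [[670.0, -283.0], [674.0, -483.0], [377.0, -482.0], [372.0, -285.0]]
bowlrim [[437.0, -74.0], [441.0, -223.0], [510.0, -147.0], [368.0, -150.0]]
jam [[615.0, -133.0]]
timer [[689.0, -215.0]]
lemon [[495.0, -365.0]]
garlic [[576.0, -400.0]]
tab [[604.0, -9.0]]
grip [[437.0, 111.0]]
toastertop [[689.0, 228.0], [688.0, 38.0], [521.0, 26.0], [529.0, 232.0]]
blue [[293.0, 184.0]]
```

View pics/c1.png

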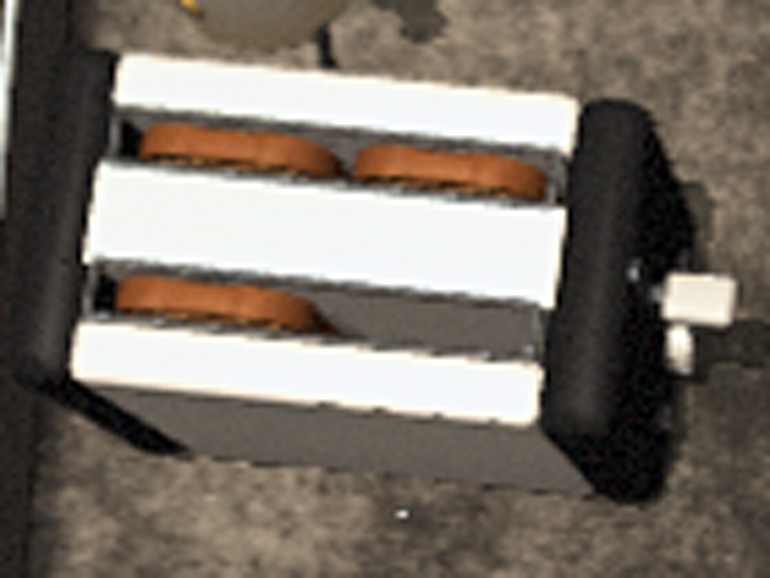

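View pics/c2.png

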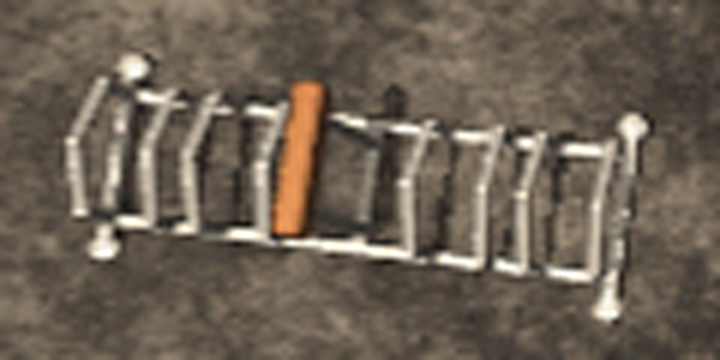

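Crop 1: three slices — back-left (240,148), back-right (450,172) and front-left (215,303); slice_1 absent; the lever tab is the steel block at (700,299), a dial sits below it at (680,350). Crop 2: rack grip at (298,160), feet at (133,68), (103,243), (633,127), (607,308).
Candidates in the top view: lever tab (232,144) vs dial (229,154) → tab. Slices: brown (149,117), (187,121), (144,145) vs blue (153,280) → brown. Yellow (381,201) = lemon.

```bash
cat >> h.py <<'E'
np.set_printoptions(precision=1,suppress=True)
def psi(s): 
    x=R.from_rotvec(s['tcp_rot']).as_matrix()[:,0]; return np.degrees(np.arctan2(x[1],x[0]))
def go(*targets):
    """targets (x,y,z,psi deg or None): prints turn (tool z deg), then shift in tool axes (cm) after the turn"""
    s=get_state(); p=np.array(s['eef_pos']); a=psi(s)
    print("now",p,"psi %.1f q7 %.2f t %.1f w %.2f"%(a,s['qpos'][6],s['clock'],s['width']))
    for t in targets:
        na=a if t[3] is None else t[3]; d=np.array(t[:3],float)-p; c,n=np.cos(np.radians(na)),np.sin(np.radians(na))
        print("turn %.1f  shift [%.2f %.2f %.2f] |xy| %.1f"%(-((na-a+180)%360-180),(c*d[0]+n*d[1])/10,(n*d[0]-c*d[1])/10,-d[2]/10,np.hypot(d[0],d[1])/10))
        p=np.array(t[:3],float); a=na
E
python3 - <<'E'
from h import *
c=cam("top"); C=lambda L,x0,y0,k: np.array(L,float)/k+[x0,y0]-0.5+0.5/k
t1=lambda L:C(L,105,90,5.5)
mb=plane(c,t1([[103,162],[565,207],[85,262],[555,305]]),165); print("midbar",mb)
e=mb[0]-mb[1];f=mb[2]-mb[3]; print("yaw y axis",[np.degrees(np.arctan2(-v[0],v[1])) for v in (e,f)])
sl=plane(c,t1([[120,140],[557,180],[97,295],[540,340]]),165);print("slot ends",sl)
print("tab",plane(c,t1([[700,299]]),124))
t2=lambda L:C(L,125,190,6)
ft=plane(c,t2([[133,68],[103,243],[633,127],[607,308]]),5);print("feet",ft,ft.mean(0))
v=ft[2:].mean(0)-ft[:2].mean(0);print(np.degrees(np.arctan2(v[1],v[0])))
g=plane(c,t2([[298,160],[310,84],[287,236]]),128);print("grip",g)
E
```

```text
midbar [[649.2 228.9 165. ]
 [634.6  41.5 165. ]
 [607.6 233.  165. ]
 [594.1  43.5 165. ]]
yaw y axis [np.float64(-4.45443048497711), np.float64(-4.065975207380085)]
slot ends [[658.6 222.7 165. ]
 [645.8  45.2 165. ]
 [594.1 227.2 165. ]
 [579.6  48.8 165. ]]
tab [[609.2  -8.6 124. ]]
feet [[488.7 217.8   5. ]
 [414.5 225.4   5. ]
 [468.6   5.4   5. ]
 [392.4  13.    5. ]] [441.1 115.4   5. ]
-95.68154797003854
grip [[439.1 112.9 128. ]
 [467.7 110.1 128. ]
 [410.6 115.3 128. ]]
```

```bash
python3 -c "
from h import *
go((213,-640,320,85.75),(609.3,-60,320,None),(609.3,-9.5,180,None))"
```

```text
now [ 212.7 -640.2  202.9] psi 18.4 q7 -0.07 t 0.1 w 1.00
turn -67.4  shift [0.02 0.03 -11.71] |xy| 0.0
turn -0.0  shift [60.78 35.22 -0.00] |xy| 70.2
turn -0.0  shift [5.04 -0.37 14.00] |xy| 5.0
```

Call:
jog_arm(steps=[[-0.2,[0,0,-3],-6.8],[-0.2,[0,0,-3],-6.8],[-0.2,[0,0,-3],-6.8],[-0.2,[0,0,-2.7],-6.8],[-0.2,[0,0,0],-6.8]], force=60)

```text
clock: 0.52
eef_pos: [213.3, -642.2, 326.4]
tcp_rot: [2.809, 1.391, -0.001]
force: [0.1, 0.1, 0.2]
width: 0.594
finger_force: 0.0
```

Call:
jog_arm(steps=[[-0.2,[0,0,0],-6.8],[-0.2,[0,0,0],-6.8],[-0.2,[0,0,0],-6.8],[-0.2,[0,0,0],-6.8],[-0.2,[0,0,0],-6.2],[-0.2,[0,0,0],0]])

```text
clock: 1.02
eef_pos: [212.7, -640.4, 320.1]
tcp_rot: [-2.295, -2.144, -0.001]
force: [-0.4, 0.9, -0.7]
width: 0.603
finger_force: 0.0
```

Call:
jog_arm(steps=[[-0.2,[2.5,1.45,0],0],[-0.2,[2.5,1.45,0],0],[-0.2,[2.5,1.45,0],0],[-0.2,[2.5,1.45,0],0],[-0.2,[2.5,1.45,0],0],[-0.2,[2.5,1.45,0],0],[-0.2,[2.5,1.45,0],0],[-0.2,[2.5,1.45,0],0]])

```text
clock: 1.68
eef_pos: [343.7, -448.3, 320.4]
tcp_rot: [-2.306, -2.133, -0.0]
force: [-0.4, -0.2, -0.0]
width: 0.601
finger_force: 0.0
```

Call:
jog_arm(steps=[[-0.2,[2.5,1.45,0],0],[-0.2,[2.5,1.45,0],0],[-0.2,[2.5,1.45,0],0],[-0.2,[2.5,1.45,0],0],[-0.2,[2.5,1.45,0],0],[-0.2,[2.5,1.45,0],0],[-0.2,[2.5,1.45,0],0],[-0.2,[2.5,1.45,0],0]])

```text
clock: 2.35
eef_pos: [474.1, -257.4, 320.5]
tcp_rot: [-2.307, -2.133, -0.0]
force: [0.8, 0.2, 0.4]
width: 0.606
finger_force: 0.0
```

Call:
jog_arm(steps=[[-0.2,[2.5,1.45,0],0],[-0.2,[2.5,1.45,0],0],[-0.2,[2.5,1.45,0],0],[-0.2,[2.5,1.45,0],0],[-0.2,[2.5,1.45,0],0],[-0.2,[2.5,1.45,0],0],[-0.2,[2.5,1.45,0],0],[-0.2,[0,0,0],0]])

```text
clock: 3.02
eef_pos: [589.8, -85.9, 320.1]
tcp_rot: [-2.299, -2.139, -0.003]
force: [-1.1, -0.0, -0.5]
width: 0.598
finger_force: 0.0
```

```bash
python3 -c "
from h import *
cv2.imwrite('pics/w1.png',snapshot('wrist'))
go((609.3,-9.5,180,85.75),(609.3,-9.5,114,None))"
```

```text
now [588.7 -88.5 320. ] psi 85.8 q7 -0.15 t 3.1 w 0.60
turn 0.0  shift [8.03 1.47 14.00] |xy| 8.2
turn -0.0  shift [0.00 0.00 6.60] |xy| 0.0
```

View pics/w1.png

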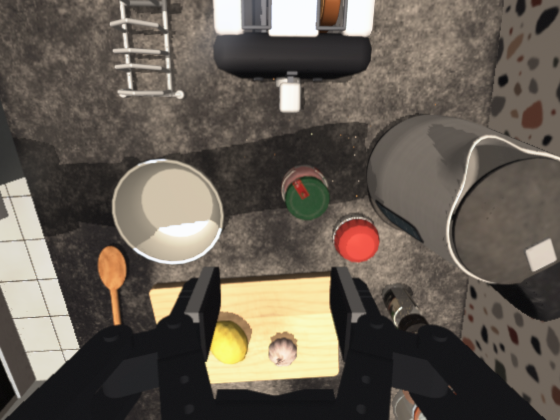

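Wrist view: tab at (290,96) on the toaster's end, dial beside it out of the way; bowl (168,210), jar (307,197), timer (356,238), lemon (228,343), garlic (283,351).

```bash
python3 -c "
from h import *
c=cam('wrist'); print(plane(c,[[290,96]],124)); print(pix(c,[[609.3,-9.5,124]]))
print('jam,timer',plane(c,[[307,197]],86),plane(c,[[356,238]],55))"
```

```text
[[611.5  -8.1 124. ]]
[[288.   97.6]]
jam,timer [[ 627.1 -128.8   86. ]] [[ 695.  -203.1   55. ]]
```

Call:
jog_arm(steps=[[-0.2,[3,0.5,1],0],[-0.2,[3,0.5,3],0],[-0.2,[2,0.5,3.5],0],[-0.2,[0,0,3.5],0],[-0.2,[0,0,3],0],[-0.2,[0,0,0],0],[-0.2,[0,0,0],0]])

```text
clock: 3.65
eef_pos: [607.6, -14.5, 180.7]
tcp_rot: [-2.303, -2.134, 0.003]
force: [-0.1, 0.2, -0.2]
width: 0.598
finger_force: 0.0
```

Call:
jog_arm(steps=[[-0.2,[0.3,0.25,2],0],[-0.2,[0,0,2],0],[-0.2,[0,0,1.5],0],[-0.2,[0,0,1],0],[1,[0,0,0],0],[1,[0,0,0],0],[1,[0,0,0],0],[1,[0,0,0],0]], force=80)

```text
clock: 4.32
eef_pos: [611.9, -11.0, 117.8]
tcp_rot: [2.301, 2.137, 0.002]
force: [-0.3, 0.3, 0.6]
width: 0.032
finger_force: 0.0
```

Call:
jog_arm(steps=[[1,[0,0,0],0],[1,[0,0,0],0],[1,[0,0,0],0]])

```text
clock: 4.57
eef_pos: [611.3, -10.9, 116.7]
tcp_rot: [2.302, 2.138, 0.001]
force: [0.0, -0.2, 0.6]
width: -0.0
finger_force: 0.0
```

```bash
python3 -c "
from h import *
crop(snapshot('wrist'),120,60,440,300,2.4,'w2')
im=snapshot('top'); crop(im,170,80,300,200,5,'t2')"
```

```text
(no output)
```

View pics/w2.png

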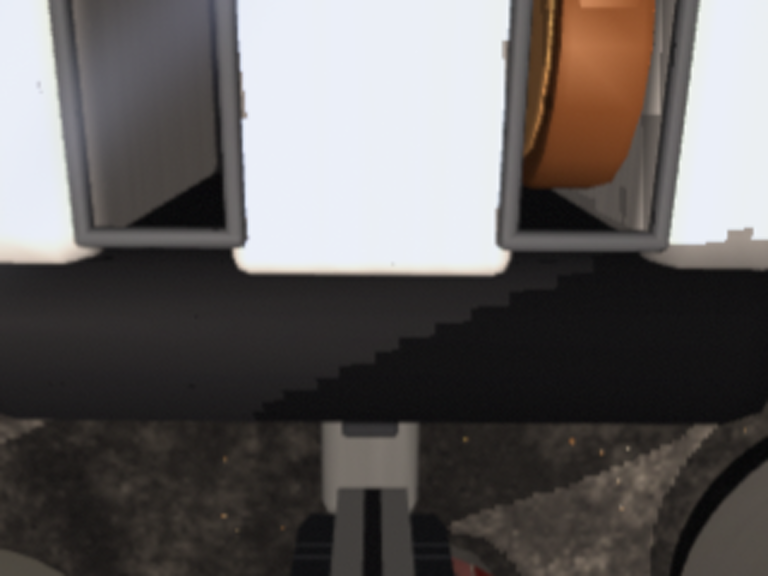

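Wrist crop: the tab (322–418, 425–510) lies ahead (towards the toaster) of the shut fingertips (from row 488), so the fingers closed just off its outer end.

```bash
python3 -c "
from h import *
s=get_state();c=cam('wrist',s); q=lambda x,y:[120+x/2.4,60+y/2.4]
P=[q(370,425),q(322,505),q(418,505),q(370,510),q(370,422)]
print(plane(c,P,124)); print('wall/top edge',plane(c,[q(235,270),q(510,270)],165)); p=s['eef_pos'];print(p)
print((pix(c,[p,p+[0,11,0],p+[0,0,-8],p+[0,11,-8],[611,-9,124],[611,6,124],[611,-24,124]])-[120,60])*2.4)"
```

```text
[[613.3   3.2 124. ]
 [601.1 -15.5 124. ]
 [622.6 -17.1 124. ]
 [611.7 -17.6 124. ]
 [613.3   3.9 124. ]]
wall/top edge [[596.1  48.2 165. ]
 [637.8  45.2 165. ]]
[611.2 -10.9 116.4]
[[365.4 468.2]
 [361.7 424.6]
 [365.7 453.1]
 [362.1 411. ]
 [363.8 476.1]
 [358.4 413.9]
 [368.8 535.1]]
```

View pics/t2.png

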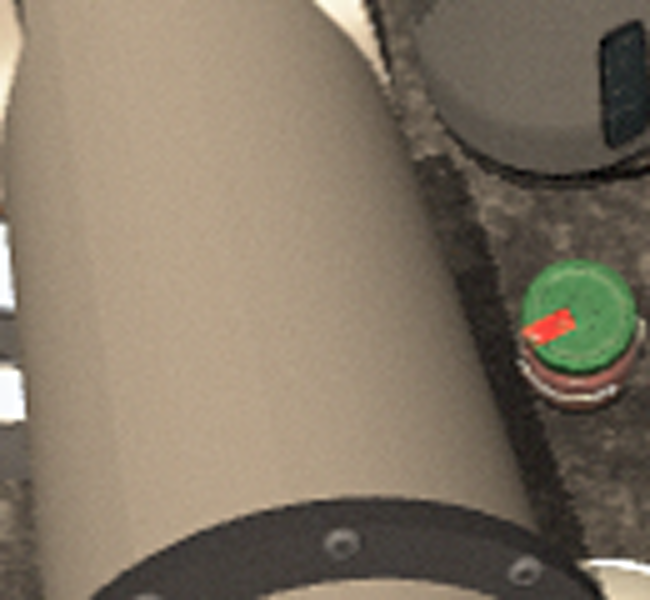

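Call:
jog_arm(steps=[[-0.2,[0,0,0],0],[-0.2,[0,0,0],0],[-0.2,[0,0,0],0],[-0.2,[0,0,0],0],[-0.2,[0.2,0,0.4],0],[-0.2,[0,0,0.5],0],[-0.2,[0,0,0],0]])

```text
clock: 5.25
eef_pos: [610.7, -8.7, 106.1]
tcp_rot: [-2.301, -2.138, 0.001]
force: [-0.1, -0.0, -0.1]
width: 0.596
finger_force: 0.0
```

Call:
jog_arm(steps=[[1,[0,0,0],0],[1,[0,0,0],0],[1,[0,0,0],0],[1,[0,0,0],0],[1,[0,0,0],0],[1,[0,0,0],0]])

```text
clock: 5.75
eef_pos: [611.3, -8.9, 107.4]
tcp_rot: [2.302, 2.138, 0.0]
force: [-0.1, -0.1, -0.1]
width: -0.004
finger_force: 0.0
```

```bash
python3 -c "
from h import *
s=get_state(); w=snapshot('wrist'); sc=snapshot('scene'); c=cam('scene'); print('scenecam',ray(c,[[0,0]])[0])
u=pix(c,[s['eef_pos']])[0]; print(u,pix(c,[[611,-9,124]]))
a=cv2.resize(w[180:340,175:375],(500,400),interpolation=cv2.INTER_CUBIC)
x,y=[int(v) for v in u]; b=cv2.resize(sc[max(0,y-66):max(0,y-66)+133,x-50:x+50],(300,400),interpolation=cv2.INTER_CUBIC)
print(x-50,max(0,y-66)); cv2.imwrite('pics/m1.png',np.hstack([a,b]))"
```

```text
scenecam [ -139.7 -1154.5   818.1]
[295.1 181.1] [[295.1 176.3]]
245 115
```

View pics/m1.png

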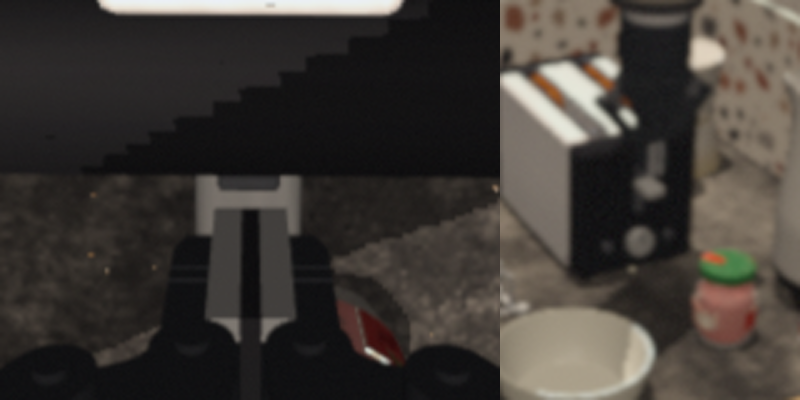

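Wrist+scene: the shut fingers (652,155 in the right half) stand directly over the tab (650,187): they're too high, tips above the tab. I'll feel for the tab top.

Call:
jog_arm(steps=[[1,[0,0,0.2],0],[1,[0,0,0.2],0]])

```text
clock: 6.02
eef_pos: [611.3, -8.9, 103.2]
tcp_rot: [2.302, 2.138, 0.0]
force: [-0.0, 0.3, 0.6]
width: 0.003
finger_force: 0.0
```

Call:
jog_arm(steps=[[1,[0,0,0.2],0],[1,[0,0,0],0]])

```text
clock: 6.18
eef_pos: [611.0, -9.0, 100.7]
tcp_rot: [-2.301, -2.138, 0.001]
force: [-0.2, -0.6, -0.2]
width: -0.0
finger_force: 0.0
```

Call:
jog_arm(steps=[[1,[0,0,0.2],0],[1,[0,0,0],0]])

```text
clock: 6.35
eef_pos: [611.1, -8.9, 98.9]
tcp_rot: [-2.301, -2.138, 0.0]
force: [0.5, -0.1, -0.6]
width: -0.001
finger_force: 0.0
```

Call:
jog_arm(steps=[[1,[0,0,0.2],0],[1,[0,0,0.1],0]])

```text
clock: 6.52
eef_pos: [611.3, -9.0, 96.2]
tcp_rot: [2.302, 2.138, 0.0]
force: [-1.5, -2.2, 12.2]
width: -0.002
finger_force: 6.2
```

Call:
jog_arm(steps=[[1,[0,0,0.2],0],[1,[0,0,0.0],0]])

```text
clock: 6.68
eef_pos: [611.6, -9.1, 95.9]
tcp_rot: [2.301, 2.137, 0.0]
force: [-9.5, -1.2, 24.5]
width: 0.002
finger_force: 12.4
```

Call:
jog_arm(steps=[[1,[0,0,0.2],0],[1,[0,0,0.0],0]])

```text
clock: 6.85
eef_pos: [611.9, -9.2, 95.5]
tcp_rot: [2.301, 2.136, 0.0]
force: [-18.8, -4.2, 49.0]
width: 0.002
finger_force: 24.1
```

Call:
jog_arm(steps=[[1,[0,0,-1],0],[1,[0,0,-1],0],[-0.3,[0,0,0],0],[-0.3,[0,0,0],0],[-0.3,[0,0,0],0],[-0.3,[0,0,0],0]])

```text
clock: 7.35
eef_pos: [611.0, -9.0, 111.6]
tcp_rot: [-2.301, -2.138, 0.001]
force: [0.4, 0.7, 0.2]
width: 0.563
finger_force: 0.0
```

Call:
jog_arm(steps=[[-0.3,[0,0,1],0],[-0.3,[0,0,1],0],[-0.3,[0,0,1],0],[-0.3,[0,0,0.5],0],[-0.3,[0,0,0],0]])

```text
clock: 7.77
eef_pos: [610.2, -8.9, 75.2]
tcp_rot: [-2.3, -2.137, 0.003]
force: [-0.6, 0.0, -0.5]
width: 0.646
finger_force: 0.0
```

Call:
jog_arm(steps=[[1,[0,0,0],0],[1,[0,0,0],0],[1,[0,0,0],0],[1,[0,0,0],0],[1,[0,0,0],0]])

```text
clock: 8.18
eef_pos: [611.1, -8.8, 78.0]
tcp_rot: [2.302, 2.138, -0.0]
force: [-5.3, -0.1, 6.3]
width: 0.237
finger_force: 78.0
```

Call:
jog_arm(steps=[[1,[0,0,-0.8],0],[1,[0,0,-0.8],0],[1,[0,0,-0.8],0],[1,[0,0,-0.8],0],[1,[0,0,-0.4],0],[1,[0,0,-0.3],0],[1,[0,0,0],0]])

```text
clock: 8.77
eef_pos: [611.1, -8.9, 117.1]
tcp_rot: [2.302, 2.138, -0.0]
force: [-6.9, 2.4, 3.2]
width: 0.235
finger_force: 80.4
```

Call:
jog_arm(steps=[[1,[0,0,-0.2],0],[1,[0,0,-0.1],0],[1,[0,0,0],0],[-0.3,[0,0,0],0],[-0.3,[0,0,0],0],[-0.3,[0,0,0],0],[-0.3,[0,0,-2],0],[-0.3,[0,0,-4],0]])

```text
clock: 9.43
eef_pos: [609.3, -9.5, 176.7]
tcp_rot: [-2.299, -2.135, 0.006]
force: [0.1, 0.1, 0.9]
width: 0.648
finger_force: 0.0
```

Call:
jog_arm(steps=[[-0.3,[0,-0.5,-4],0],[-0.3,[0,-2.5,-3],0],[-0.3,[0.5,-3,-3],0],[-0.3,[1,-1,0],0],[-0.3,[1,0,0],0],[-0.3,[0,0,0],0],[-0.3,[0,0,0],0]])

```text
clock: 10.02
eef_pos: [544.5, 21.1, 278.3]
tcp_rot: [2.301, 2.139, -0.0]
force: [-0.9, -0.9, -0.5]
width: 0.647
finger_force: 0.0
```

```bash
python3 -c "
from h import *
s=get_state(); w=snapshot('wrist'); c=cam('wrist',s); go((592,183,230,None))
cv2.imwrite('pics/w3.png',w); np.save('s3.npy',np.r_[s['eef_pos'],s['tcp_rot']])
hsv=cv2.cvtColor(w,cv2.COLOR_BGR2HSV); m=cv2.inRange(hsv,(3,90,50),(22,255,255)); m=cv2.morphologyEx(m,cv2.MORPH_OPEN,np.ones((3,3)))
n,l,st,ce=cv2.connectedComponentsWithStats(m)
for i in range(1,n):
  if st[i,4]>80: print(st[i],ce[i])
print('pred slices top',pix(c,[[656.2,178.3,208],[649.6,90.5,208],[592.4,183.1,208],[439,113,128]]))"
```

```text
now [544.5  20.6 277.8] psi 85.8 q7 -0.34 t 10.1 w 0.65
turn -0.0  shift [16.54 3.55 4.78] |xy| 16.9
[313   0  32  24 667] [327.9  10.6]
[399   0  47  25 885] [421.   10.2]
[ 386   39   53  115 4302] [412.   95.5]
[552  64   8  16 108] [556.1  71.9]
[119  83  70  15 954] [153.5  89.9]
[325 245  39  33 614] [342.4 259.3]
[130 318  22  17 268] [140.2 325.9]
[ 200  343  150   53 5924] [275.7 369.1]
[144 389  11  31 256] [148.8 404.2]
pred slices top [[440.4 -48.6]
 [420.  105.7]
 [333.  -49.3]
 [147.8  93.9]]
```

View pics/w3.png

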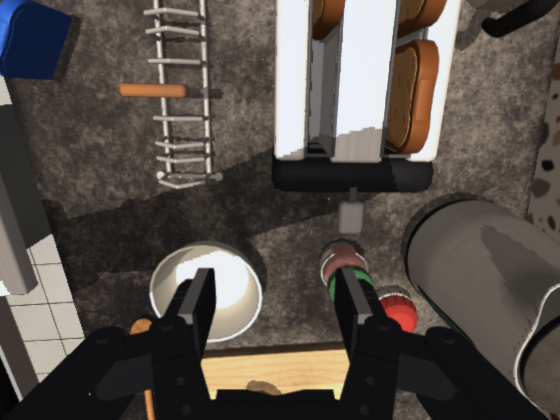

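Wrist: toast raised (slice_3 at (420,98)), slot-pairs as expected; rack with grip at (153,90) upright, bowl, jar and timer untouched.

```bash
python3 -c "
from h import *
s=get_state(); c=cam('wrist',s)
print('s3 top',plane(c,[[424,46],[424,150],[424,98]],208)); print('grip',plane(c,[[153.5,89.9]],128), plane(c,[[153.5,89.9]],124))
# rack feet/arches
print('feet',plane(c,[[161,177],[217,177]],5))
go((650,91,230,85.75),(650,91,150,85.75),(650,91,240,85.75),(435,75,240,174.3))"
```

```text
s3 top [[649.6 126.8 208. ]
 [654.1  59.7 208. ]
 [651.7  94.8 208. ]]
grip [[444.7 115.6 128. ]] [[443.4 115.7 124. ]]
feet [[392.6  10.    5. ]
 [467.2   4.5   5. ]]
now [544.5  20.6 277.8] psi 85.8 q7 -0.34 t 10.1 w 0.65
turn 0.0  shift [7.80 10.00 4.78] |xy| 12.7
turn -0.0  shift [0.00 0.00 8.00] |xy| 0.0
turn -0.0  shift [0.00 0.00 -9.00] |xy| 0.0
turn -88.6  shift [21.23 -3.73 -0.00] |xy| 21.6
```

Call:
jog_arm(steps=[[-0.3,[2,2.5,0.8],0],[-0.3,[2,2.5,1],0],[-0.3,[2,2.5,1],0],[-0.3,[1.9,2.55,1],0],[-0.3,[0,0,2],0],[-0.3,[0,0,3],0],[-0.3,[0,0,2.5],0],[-0.3,[0,0,1.5],0]], force=30)

```text
clock: 10.73
eef_pos: [649.2, 91.5, 145.9]
tcp_rot: [-2.3, -2.136, 0.006]
force: [-0.2, 0.6, -0.3]
width: 0.65
finger_force: 0.0
```

Call:
jog_arm(steps=[[-0.3,[0,0,0],0],[1,[0,0,0],0],[1,[0,0,0],0],[1,[0,0,0],0],[1,[0,0,0],0],[1,[0,0,0],0]])

```text
clock: 11.23
eef_pos: [650.8, 92.4, 151.7]
tcp_rot: [2.301, 2.137, 0.002]
force: [1.0, 0.7, 3.3]
width: 0.168
finger_force: 36.4
```

Call:
jog_arm(steps=[[1,[0,0,-1.5],0],[1,[0,0,-3],0],[1,[0,0,-3],0],[1,[0,0,-2],-3],[1,[0,0,0],-6.5],[1,[0,0,0],-6.5],[1,[0,0,0],-6.5],[1,[0,0,0],-6.5]])

```text
clock: 11.9
eef_pos: [650.1, 92.3, 246.2]
tcp_rot: [1.685, 2.65, 0.0]
force: [0.3, -0.2, 0.3]
width: 0.17
finger_force: 36.0
```

Call:
jog_arm(steps=[[1,[0,0,0],-6.5],[1,[0,0,0],-6.5],[1,[0,0,0],-6.5],[1,[0,0,0],-6.5],[1,[0,0,0],-6.5],[1,[0,0,0],-6.5],[1,[0,0,0],-6.5],[1,[0,0,0],-6.5]])

```text
clock: 12.57
eef_pos: [650.1, 92.2, 246.0]
tcp_rot: [0.353, 3.121, -0.0]
force: [-0.3, -0.1, -0.5]
width: 0.17
finger_force: 36.1
```

Call:
jog_arm(steps=[[1,[2,-0.4,0],-6.5],[1,[3,-0.6,0],-1.1],[1,[3,-0.6,0],0],[1,[3,-0.6,0],0],[1,[3,-0.6,0],0],[1,[3,-0.6,0],0],[1,[2.5,-0.6,0],0],[1,[1,0,0],0]])

```text
clock: 13.23
eef_pos: [439.1, 75.2, 245.5]
tcp_rot: [-0.155, -3.138, 0.005]
force: [0.9, 0.3, 0.3]
width: 0.164
finger_force: 36.0
```

```bash
python3 -c "
from h import *
go((436.6,70.6,130,174.3))"
```

```text
now [439.1  75.2 245.5] psi 174.4 q7 1.09 t 13.2 w 0.16
turn 0.1  shift [0.21 -0.48 11.55] |xy| 0.5
```

Call:
jog_arm(steps=[[1,[0.2,-0.48,3],0],[1,[0,0,3],0],[1,[0,0,3],0],[1,[0,0,2.5],0],[1,[0,0,1],0],[1,[0,0,0],0],[1,[0,0,0],0]])

```text
clock: 13.82
eef_pos: [439.9, 71.8, 121.4]
tcp_rot: [0.153, 3.138, 0.001]
force: [0.3, -0.1, -1.1]
width: 0.168
finger_force: 36.0
```

```bash
python3 -c "
from h import *
go((436.6,70.6,60,174.3)); w=snapshot('wrist'); t=snapshot('top')
crop(w,100,120,450,380,1.5,'x1'); a=cv2.imread('pics/x1.png')
crop(t,125,180,245,260,2.2,'x2'); b=cv2.imread('pics/x2.png'); p=np.zeros((a.shape[0],264,3),np.uint8); p[:b.shape[0],:b.shape[1]]=b[:, :264]
cv2.imwrite('pics/m2.png',np.hstack([a,p]))"
```

```text
now [439.9  71.8 121.4] psi 174.4 q7 0.87 t 13.8 w 0.17
turn 0.1  shift [0.31 -0.15 6.14] |xy| 0.3
```

View pics/m2.png

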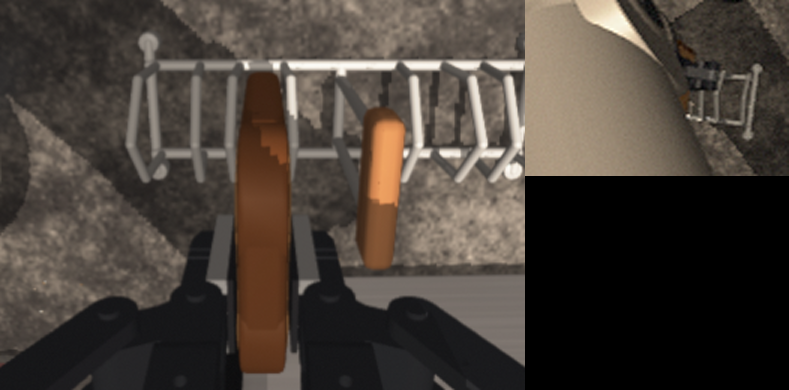

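Wrist crop: the slice's lower edge (245–282, row 75) sits centred between the arches at cols 232 and 290; grip at (383,190). Lower it.

Call:
jog_arm(steps=[[1,[0,-0.05,1.5],0],[1,[0,0,1.5],0],[1,[0,0,1.2],0],[1,[0,0,1],0],[1,[0,0,0.6],0],[1,[0,0,0.4],0],[1,[0,0,0],0]])

```text
clock: 14.5
eef_pos: [439.6, 70.9, 58.5]
tcp_rot: [-0.154, -3.138, 0.0]
force: [-0.8, -0.9, -0.5]
width: 0.171
finger_force: 36.0
```

Call:
jog_arm(steps=[[1,[0,0,0.2],0],[1,[0,0,0.2],0],[1,[0,0,0],0]])

```text
clock: 14.75
eef_pos: [439.6, 70.8, 54.6]
tcp_rot: [0.154, 3.137, -0.0]
force: [0.1, 0.7, -0.4]
width: 0.169
finger_force: 36.0
```

Call:
jog_arm(steps=[[1,[0,0,0.2],0],[1,[0,0,0],0]])

```text
clock: 14.92
eef_pos: [440.3, 71.0, 53.3]
tcp_rot: [0.155, 3.136, -0.001]
force: [-3.4, -3.0, 20.9]
width: 0.171
finger_force: 39.0
```

Call:
jog_arm(steps=[[0.35,[0,0,0],0],[0.35,[0,0,0],0],[0.35,[0,0,0],0],[0.35,[0,0,-2],0],[0.35,[0,0,-3],0],[0.35,[0,0,-4],0],[0.35,[0,0,-4],0],[0.35,[0,0,-3],0]])

```text
clock: 15.58
eef_pos: [439.7, 71.9, 215.2]
tcp_rot: [0.152, 3.137, 0.001]
force: [0.5, -0.5, 1.1]
width: 0.329
finger_force: 0.0
```

```bash
python3 -c "
from h import *
go((439.6,70.8,245,85.75),(592.6,183.3,245,85.75),(592.6,183.3,150,85.75))"
```

```text
now [439.7  71.9 215.2] psi 174.5 q7 1.05 t 15.6 w 0.33
turn 88.7  shift [-0.11 -0.00 -2.98] |xy| 0.1
turn -0.0  shift [12.35 14.42 -0.00] |xy| 19.0
turn -0.0  shift [0.00 0.00 9.50] |xy| 0.0
```

Call:
jog_arm(steps=[[-0.3,[0,0,-3],6.8],[-0.3,[0,0,0],6.8],[-0.3,[0,0,0],6.8],[-0.3,[0,0,0],6.8],[-0.3,[0,0,0],6.8],[-0.3,[0,0,0],6.8],[-0.3,[0,0,0],6.8],[-0.3,[0,0,0],6.8]])

```text
clock: 16.25
eef_pos: [439.4, 71.1, 242.5]
tcp_rot: [1.579, 2.716, 0.0]
force: [-0.5, 0.4, -0.6]
width: 0.649
finger_force: 0.0
```

Call:
jog_arm(steps=[[-0.3,[0,0,0],6.8],[-0.3,[0,0,0],6.8],[-0.3,[0,0,0],6.8],[-0.3,[0,0,0],6.8],[-0.3,[0,0,0],6.8],[-0.3,[0,0,0],0.3],[-0.3,[0,0,0],0]])

```text
clock: 16.83
eef_pos: [439.4, 71.0, 242.5]
tcp_rot: [2.3, 2.14, 0.0]
force: [-0.6, -0.4, -0.9]
width: 0.648
finger_force: 0.0
```

Call:
jog_arm(steps=[[-0.3,[2,2.4,0],0],[-0.3,[2,2.4,0],0],[-0.3,[2,2.4,0],0],[-0.3,[2,2.4,0],0],[-0.3,[2,2.4,0],0],[-0.3,[2.3,2.4,0],0],[-0.3,[0,0,0],0],[-0.3,[0,0,0],0]])

```text
clock: 17.5
eef_pos: [592.6, 184.3, 241.6]
tcp_rot: [-2.296, -2.141, 0.0]
force: [-0.1, -1.2, 0.5]
width: 0.649
finger_force: 0.0
```

```bash
python3 -c "
from h import *
w=snapshot('wrist');cv2.imwrite('pics/w4.png',w)
go((593,183.5,149,85.75))"
```

```text
now [592.  183.3 241.9] psi 85.9 q7 -0.78 t 17.6 w 0.65
turn 0.2  shift [0.03 0.09 9.29] |xy| 0.1
```

Call:
jog_arm(steps=[[-0.3,[0,0.1,3],0],[-0.3,[0,0,3],0],[-0.3,[0,0,2.3],0],[-0.3,[0,0,1],0],[-0.3,[0,0,0],0],[1,[0,0,0],0],[1,[0,0,0],0],[1,[0,0,0],0]])

```text
clock: 18.22
eef_pos: [594.1, 182.8, 151.2]
tcp_rot: [2.303, 2.135, 0.003]
force: [-0.5, 0.0, 0.9]
width: 0.229
finger_force: 0.0
```

Call:
jog_arm(steps=[[1,[0,0,0],0],[1,[0,0,0],0],[1,[0,0,0],0]])

```text
clock: 18.47
eef_pos: [594.0, 182.8, 150.4]
tcp_rot: [2.303, 2.136, 0.002]
force: [2.0, -0.2, 3.2]
width: 0.166
finger_force: 36.5
```

Call:
jog_arm(steps=[[1,[0,0,-1.5],0],[1,[0,0,-3],0],[1,[0,0,-3],0],[1,[0,0,-2],-3],[1,[0,0,0],-6.5],[1,[0,0,0],-6.5],[1,[0,0,0],-6.5],[1,[0,0,0],-6.5]])

```text
clock: 19.13
eef_pos: [593.1, 182.7, 245.7]
tcp_rot: [1.688, 2.65, 0.0]
force: [-0.0, -0.1, -0.9]
width: 0.168
finger_force: 36.0
```

Call:
jog_arm(steps=[[1,[0,0,0],-6.5],[1,[0,0,0],-6.5],[1,[0,0,0],-6.5],[1,[0,0,0],-6.5],[1,[0,0,0],-6.5],[1,[0,0,0],-6.5],[1,[0,0,0],-6.5],[1,[0,0,0],-6.5]])

```text
clock: 19.8
eef_pos: [593.2, 182.5, 245.4]
tcp_rot: [-0.356, -3.121, 0.0]
force: [0.1, -0.3, -0.9]
width: 0.168
finger_force: 36.0
```

Call:
jog_arm(steps=[[1,[2,0.1,0],-6.5],[1,[3,0.1,0],-1.1],[1,[3,0.1,0],0],[1,[3,0.1,0],0],[1,[2.5,0.1,0],0],[1,[1,0.1,0],0],[1,[0,0,0],0]])

```text
clock: 20.38
eef_pos: [448.5, 206.7, 245.6]
tcp_rot: [0.154, 3.136, -0.003]
force: [0.7, 0.0, 0.1]
width: 0.167
finger_force: 36.0
```

```bash
python3 -c "
from h import *
s=get_state();w=snapshot('wrist');cv2.imwrite('pics/w5.png',w); c=cam('wrist',s)
hsv=cv2.cvtColor(w,cv2.COLOR_BGR2HSV); m=cv2.inRange(hsv,(3,90,50),(22,255,255)); m=cv2.morphologyEx(m,cv2.MORPH_OPEN,np.ones((3,3)))
n,l,st,ce=cv2.connectedComponentsWithStats(m)
for i in range(1,n):
  if st[i,4]>80: print(st[i],ce[i],plane(c,[ce[i]],124))
go((449.9,203.9,120,174.3))"
```

```text
[421 124  11  18 136] [426.2 132.5] [[410.4 339.2 124. ]]
[ 127  136   44   88 2758] [147.4 179.9] [[427.9  96.5 124. ]]
[ 169  158   23   67 1135] [180.2 190.1] [[439.9 123.5 124. ]]
[ 256  164   39  202 6719] [274.7 267.4] [[525.2 199.8 124. ]]
[410 198  12  30 254] [415.6 212.1] [[481.2 333.  124. ]]
[  11  299   58   50 1138] [ 42.5 323.6] [[567.5 -45.9 124. ]]
now [450.2 206.2 245.6] psi 174.3 q7 0.66 t 20.4 w 0.17
turn 0.0  shift [0.01 -0.23 12.56] |xy| 0.2
```

```bash
python3 -c "
from h import *
s=get_state(); c=cam('wrist',s)
u=np.array([-.099,-.995,0]);v=np.array([.995,-.099,0]); o=np.array([441,114.4,0.])
print(pix(c,[o+6*u+[0,0,128]+30*v,o+6*u+[0,0,128]-30*v,o-6*u+[0,0,106]+30*v,o-6*u+[0,0,106]-30*v]))
print('slice',pix(c,[o+51.5*u+[0,0,110]+0*v,o+36.5*u+[0,0,71]]))
w=cv2.imread('pics/w5.png'); crop(w,90,100,420,340,2.2,'w5c')"
```

```text
[[165.9 223.5]
 [158.4 157.9]
 [185.1 215.2]
 [179.4 153.4]]
slice [[119.6 186.4]
 [150.1 176.4]]
```

View pics/w5c.png

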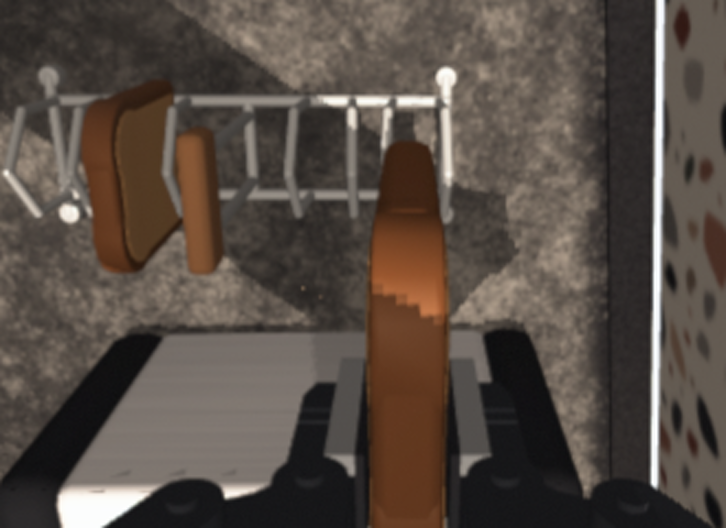

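```bash
python3 -c "
from h import *
s=get_state(); c=cam('wrist',s)
q=lambda x,y:[90+x/2.2,100+y/2.2]
print('feet',plane(c,[q(48,76),q(446,76),q(70,212)],5))
print('arch tops at z71 (bend mid)',plane(c,[q(352,150),q(392,130),q(447,150)],71))
print('grip top corners',plane(c,[q(180,133),q(207,130),q(188,270),q(217,268)],128))
print(pix(c,[[392.4,13,5],[414.5,225.4,5]]))"
```

```text
feet [[396.2  17.4   5. ]
 [417.6 231.4   5. ]
 [472.7  10.4   5. ]]
arch tops at z71 (bend mid) [[439.  182.4  71. ]
 [431.5 202.   71. ]
 [443.4 226.6  71. ]]
grip top corners [[413.8 122.3 128. ]
 [413.7 133.  128. ]
 [470.4 114.3 128. ]
 [470.7 126.4 128. ]]
[[107.4 131.7]
 [287.4 132.4]]
```

```bash
python3 -c "
from h import *
s=dict(eef_pos=np.array([439.8,71.2,121.4]),tcp_rot=R.from_matrix(np.array([[-.99525,.0976,0],[.0976,.99525,0],[0,0,-1.]]).T).as_rotvec())
print(psi(s)); c=cam('wrist',s); q=lambda x,y:[100+x/1.5,120+y/1.5]
print('feet',plane(c,[q(148,42),q(160,170),q(513,170)],5))
print('arches',plane(c,[q(232,125),q(290,130)],71))
print('grip',plane(c,[q(366,115),q(402,115),q(359,265),q(395,265)],128))"
```

```text
174.39915128363182
feet [[395.   12.4   5. ]
 [472.4   6.4   5. ]
 [493.5 220.6   5. ]]
arches [[427.1  59.6  71. ]
 [432.   85.6  71. ]]
grip [[409.8 110.  128. ]
 [411.  122.  128. ]
 [468.  105.6 128. ]
 [469.4 119.  128. ]]
```

Wrist crop: slice stands in its slot (130,175), grip (200,200), target slot arches at cols 392 and 447; the rack seems ~7 mm farther left than first measured. Lower to just above and re-check.

Call:
jog_arm(steps=[[1,[0,0.55,2.5],0],[1,[0,0,3],0],[1,[0,0,3],0],[1,[0,0,2.5],0],[1,[0,0,1],0],[1,[0,0,0],0],[1,[0,0,0],0]])

```text
clock: 21.02
eef_pos: [451.5, 212.2, 125.1]
tcp_rot: [-0.157, -3.137, -0.001]
force: [0.9, -0.4, 0.4]
width: 0.169
finger_force: 36.0
```

```bash
python3 -c "
from h import *
s=get_state();w=snapshot('wrist');cv2.imwrite('pics/w6.png',w);crop(w,100,120,450,380,1.5,'w6c')
go((450,212,60,174.3))"
```

```text
now [451.8 212.3 125.8] psi 174.3 q7 0.48 t 21.1 w 0.17
turn -0.0  shift [0.18 -0.05 6.58] |xy| 0.2
```

View pics/w6c.png

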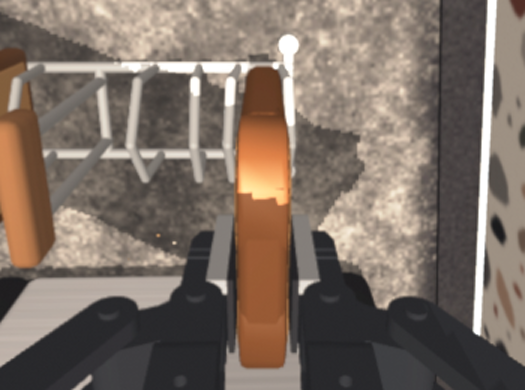

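Slice end (245–281) sits between arches at cols 230 and 290; nudge 1 mm and lower.

Call:
jog_arm(steps=[[1,[0.1,-0.1,1.5],0],[1,[0,0,1.5],0],[1,[0,0,1.5],0],[1,[0,0,1.2],0],[1,[0,0,0.6],0],[1,[0,0,0.4],0],[1,[0,0,0],0]])

```text
clock: 21.65
eef_pos: [449.9, 210.9, 57.6]
tcp_rot: [0.157, 3.138, 0.0]
force: [-0.9, 0.4, -0.8]
width: 0.171
finger_force: 36.0
```

Call:
jog_arm(steps=[[1,[0,0,0.2],0],[1,[0,0,0.2],0],[1,[0,0,0],0]])

```text
clock: 21.9
eef_pos: [450.0, 210.8, 53.7]
tcp_rot: [0.157, 3.137, 0.0]
force: [0.3, 0.1, 1.2]
width: 0.169
finger_force: 36.0
```

Call:
jog_arm(steps=[[0.35,[0,0,0],0],[0.35,[0,0,0],0],[0.35,[0,0,0],0],[0.35,[0,0,-2],0],[0.35,[0,0,-3],0],[0.35,[0,0,-4],0],[0.35,[0,0,-4],0],[0.35,[0,0,-4],0]])

```text
clock: 22.57
eef_pos: [449.1, 211.0, 225.2]
tcp_rot: [-0.155, -3.137, -0.001]
force: [1.5, -0.7, 0.3]
width: 0.322
finger_force: 0.0
```

Call:
jog_arm(steps=[[-0.3,[0,0,-2],6.8],[-0.3,[0,0,0],6.8],[-0.3,[0,0,0],6.8],[-0.3,[0,0,0],6.8],[-0.3,[0,0,0],6.8],[-0.3,[0,0,0],6.8],[-0.3,[0,0,0],6.8],[-0.3,[0,0,0],6.8]])

```text
clock: 23.23
eef_pos: [449.7, 210.8, 243.7]
tcp_rot: [1.581, 2.714, 0.0]
force: [-0.5, 0.1, -0.5]
width: 0.65
finger_force: 0.0
```

Call:
jog_arm(steps=[[-0.3,[0,0,0],6.8],[-0.3,[0,0,0],6.8],[-0.3,[0,0,0],6.8],[-0.3,[0,0,0],6.8],[-0.3,[0,0,0],6.8],[-0.3,[0,0,0],0.2],[-0.3,[0,0,0],0]])

```text
clock: 23.82
eef_pos: [449.7, 210.9, 243.7]
tcp_rot: [2.299, 2.14, 0.0]
force: [0.6, 0.4, 0.5]
width: 0.652
finger_force: 0.0
```

```bash
python3 -c "
from h import *
go((657.3,180,240,85.75),(657.3,180,149.5,85.75))"
```

```text
now [449.7 210.9 243.7] psi 85.9 q7 -0.79 t 23.8 w 0.65
turn 0.1  shift [-1.54 20.93 0.37] |xy| 21.0
turn -0.0  shift [0.00 0.00 9.05] |xy| 0.0
```

Call:
jog_arm(steps=[[-0.3,[-0.3,3,0.1],0],[-0.3,[-0.2,3,0.1],0],[-0.3,[-0.2,3,0.1],0],[-0.3,[-0.2,3,0],0],[-0.3,[-0.2,3,0],0],[-0.3,[-0.2,3,0],0],[-0.3,[-0.2,2.9,0],0],[-0.3,[0,0,0],0]])

```text
clock: 24.48
eef_pos: [661.3, 177.6, 239.0]
tcp_rot: [-2.302, -2.136, 0.0]
force: [-0.7, -0.5, 0.0]
width: 0.652
finger_force: 0.0
```

Call:
jog_arm(steps=[[-0.3,[0,0,3],0],[-0.3,[0,0,3],0],[-0.3,[0,0,2.3],0],[-0.3,[0,0,0.8],0],[-0.3,[0,0,0],0],[1,[0,0,0],0],[1,[0,0,0],0],[1,[0,0,0],0]])

```text
clock: 25.15
eef_pos: [657.8, 180.5, 151.3]
tcp_rot: [2.302, 2.136, 0.003]
force: [-0.4, 0.3, 0.6]
width: 0.231
finger_force: 0.0
```

Call:
jog_arm(steps=[[1,[0,0,0],0],[1,[0,0,0],0],[1,[0,0,0],0]])

```text
clock: 25.4
eef_pos: [657.7, 180.4, 150.6]
tcp_rot: [2.303, 2.136, 0.003]
force: [1.7, 1.6, 3.9]
width: 0.166
finger_force: 36.5
```

Call:
jog_arm(steps=[[1,[0,0,-1.5],0],[1,[0,0,-3],0],[1,[0,0,-3],0],[1,[0,0,-2],-3],[1,[0,0,0],-6.5],[1,[0,0,0],-6.5],[1,[0,0,0],-6.5],[1,[0,0,0],-6.5]])

```text
clock: 26.07
eef_pos: [656.8, 180.0, 245.7]
tcp_rot: [1.688, 2.649, -0.0]
force: [0.1, -0.2, -1.4]
width: 0.17
finger_force: 36.0
```

Call:
jog_arm(steps=[[1,[0,0,0],-6.5],[1,[0,0,0],-6.5],[1,[0,0,0],-6.5],[1,[0,0,0],-6.5],[1,[0,0,0],-6.5],[1,[0,0,0],-6.5],[1,[0,0,0],-6.5],[1,[0,0,0],-6.5]])

```text
clock: 26.73
eef_pos: [656.9, 179.9, 245.5]
tcp_rot: [-0.356, -3.121, 0.001]
force: [0.2, 0.9, -0.5]
width: 0.169
finger_force: 36.0
```

Call:
jog_arm(steps=[[1,[0,0,0],-6.5],[1,[0,0,0],-1.1],[1,[3,-2.4,0],0],[1,[3,-2.4,0],0],[1,[3,-2.4,0],0],[1,[3,-2.4,0],0],[1,[3,-2.4,0],0],[1,[3,-2.4,0],0]])

```text
clock: 27.4
eef_pos: [461.9, 54.0, 244.2]
tcp_rot: [-0.163, -3.136, -0.0]
force: [-0.6, -0.9, 1.6]
width: 0.166
finger_force: 35.9
```

Call:
jog_arm(steps=[[1,[3,-2.6,0],0],[1,[0,0,0],0],[1,[0,0,0],0]])

```text
clock: 27.65
eef_pos: [432.1, 30.5, 245.7]
tcp_rot: [0.169, 3.135, -0.009]
force: [1.0, 0.1, -0.4]
width: 0.17
finger_force: 35.9
```

```bash
python3 -c "
from h import *
s=get_state(); c=cam('wrist',s); w=snapshot('wrist');cv2.imwrite('pics/w7.png',w); go((432.2,31.8,125,174.3))
hsv=cv2.cvtColor(w,cv2.COLOR_BGR2HSV); m=cv2.inRange(hsv,(3,90,50),(22,255,255)); m=cv2.morphologyEx(m,cv2.MORPH_OPEN,np.ones((3,3)))
n,l,st,ce=cv2.connectedComponentsWithStats(m)
for i in range(1,n):
  if st[i,4]>150:
    x,y,ww,hh,a=st[i]; print(st[i],plane(c,[[x,y+hh/2],[x+ww,y+hh/2]],128)[:,:2].tolist())"
```

```text
now [433.   31.9 245.6] psi 174.0 q7 1.20 t 27.7 w 0.17
turn -0.3  shift [0.08 -0.02 12.06] |xy| 0.1
[   0   72   61   43 2126] [[326.43329260154644, -181.00646215018418], [331.96318515715046, -131.57010589929567]]
[ 309  135   25   88 1795] [[423.76895745150114, 61.52980163915662], [426.0644164254947, 83.0865134465586]]
[ 428  135   55   82 3229] [[431.9842356282625, 164.04498541538203], [436.9996560719603, 211.42838675474758]]
[   0  146   86  210 8990] [[462.369984971686, -233.66219044927394], [470.8518997364463, -152.04364852293276]]
[422 153  10  37 220] [[427.43351904316705, 158.74713892705887], [428.34139659155215, 167.31459841044907]]
[ 366  156   22   68 1148] [[438.9389863822317, 110.47957897284655], [440.9759616285199, 129.65808908792846]]
[ 256  205   39  164 5688] [[526.010922771758, 2.233671658515483], [529.9638028632756, 39.98275732759671]]
[151 311  34  17 249] [[552.6817219686296, -108.49321702307611], [556.1920523960284, -74.08749099715294]]
```

Call:
jog_arm(steps=[[1,[0.1,0,2.5],0],[1,[0,0,3],0],[1,[0,0,3],0],[1,[0,0,2.5],0],[1,[0,0,1],0],[1,[0,0,0],0],[1,[0,0,0],0]])

```text
clock: 28.28
eef_pos: [432.4, 34.6, 125.1]
tcp_rot: [-0.154, -3.137, -0.003]
force: [0.2, -0.2, -1.0]
width: 0.17
finger_force: 35.9
```

```bash
python3 -c "
from h import *
s=get_state();w=snapshot('wrist');cv2.imwrite('pics/w8.png',w);crop(w,100,120,450,380,1.5,'w8c')
go((433,31.9,60,174.3))"
```

```text
now [432.8  34.2 125.8] psi 174.3 q7 0.93 t 28.3 w 0.17
turn 0.0  shift [-0.04 -0.23 6.58] |xy| 0.2
```

View pics/w8c.png

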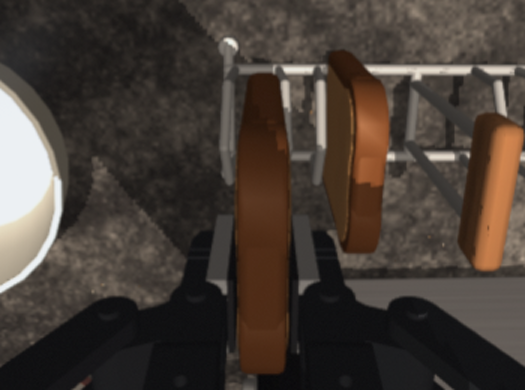

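Held slice end centred at col 263, slot arches at 228/287 (middle 257): shift 2 mm toward tool −y, then lower.

Call:
jog_arm(steps=[[1,[0,-0.2,1.5],0],[1,[0,0,1.5],0],[1,[0,0,1.5],0],[1,[0,0,1.2],0],[1,[0,0,0.6],0],[1,[0,0,0.4],0],[1,[0,0,0],0]])

```text
clock: 28.92
eef_pos: [432.2, 31.1, 58.2]
tcp_rot: [0.157, 3.137, -0.0]
force: [-0.7, -0.7, -0.7]
width: 0.168
finger_force: 35.9
```

Call:
jog_arm(steps=[[1,[0,0,0.2],0],[1,[0,0,0.2],0],[1,[0,0,0],0]])

```text
clock: 29.17
eef_pos: [432.2, 31.1, 54.1]
tcp_rot: [0.157, 3.137, 0.0]
force: [-0.4, 0.5, 1.4]
width: 0.166
finger_force: 36.3
```

Call:
jog_arm(steps=[[0.35,[0,0,0],0],[0.35,[0,0,0],0],[0.35,[0,0,0],0],[0.35,[0,0,-2],0],[0.35,[0,0,-3],0],[0.35,[0,0,-4],0],[0.35,[0,0,-4],0],[0.35,[0,0,-4],0]])

```text
clock: 29.83
eef_pos: [431.1, 31.9, 225.2]
tcp_rot: [-0.154, -3.137, -0.002]
force: [0.2, -1.5, 0.7]
width: 0.322
finger_force: 0.0
```

```bash
cat >> h.py <<'E'
def blob(im,lo,hi,c,z,amin=60,box=None):
    m=cv2.inRange(cv2.cvtColor(im,cv2.COLOR_BGR2HSV),lo,hi); m=cv2.morphologyEx(m,cv2.MORPH_OPEN,np.ones((2,2)))
    if box: k=np.zeros_like(m); x0,y0,x1,y1=box; k[y0:y1,x0:x1]=1; m=m*k
    for ct in cv2.findContours(m,cv2.RETR_EXTERNAL,cv2.CHAIN_APPROX_NONE)[0]:
        if len(ct)<8 or cv2.contourArea(ct)<amin: continue
        P=plane(c,ct.reshape(-1,2),z)[:,:2]; (x,y),(a,b),t=cv2.minAreaRect(P.astype(np.float32))
        if a<b: a,b,t=b,a,t+90
        M=cv2.moments(P.astype(np.float32)); print("blob (%.0f,%.0f) rect %.0fx%.0f long dir %.0f px"%(M['m10']/M['m00'],M['m01']/M['m00'],a,b,t),ct.reshape(-1,2).mean(0))
E
python3 - <<'E'
from h import *
go((480,-250,300,90))
im=cv2.imread("pics/top0.png"); c=cam("top")
print("lemon");blob(im,(20,120,80),(35,255,255),c,51,box=(350,180,420,225))
print("garlic",im[169,395],im[192,385-30]);blob(im,(120,20,40),(179,120,255),c,47,box=(375,150,415,190))
print("bowl");blob(im,(0,0,150),(179,40,255),c,54,500,box=(250,180,330,260))
E
```

```text
now [431.1  31.9 225.2] psi 174.4 q7 1.18 t 29.8 w 0.32
turn 84.4  shift [-28.19 4.89 -7.48] |xy| 28.6
lemon
blob (492,-370) rect 66x66 long dir 76 px [383.4 202.4]
garlic [102 122 148] [156 226 245]
bowl
blob (432,-150) rect 101x98 long dir 91 px [291.4 225.4]
```

Call:
jog_arm(steps=[[-1,[0,0,-2],6.8],[-1,[0,0,-1],6.8],[-1,[0,0,0],6.8],[-1,[0,0,0],6.8],[-1,[0,0,0],6.8],[-1,[0,0,0],6.8],[-1,[0,0,0],6.8],[-1,[0,0,0],6.8]])

```text
clock: 30.5
eef_pos: [431.5, 31.2, 253.7]
tcp_rot: [-1.581, -2.715, 0.0]
force: [0.1, 1.0, -0.2]
width: 0.997
finger_force: 0.0
```

Call:
jog_arm(steps=[[-1,[0,0,0],6.8],[-1,[0,0,0],6.8],[-1,[0,0,0],6.8],[-1,[0,0,0],6.8],[-1,[-3,0.5,0],2.8],[-1,[-3.8,0.6,0],0],[-1,[-3.8,0.6,0],0],[-1,[-3.8,0.6,0],0]])

```text
clock: 31.17
eef_pos: [455.7, -114.3, 253.8]
tcp_rot: [2.222, 2.22, -0.001]
force: [0.5, -0.2, -0.4]
width: 0.998
finger_force: 0.0
```

Call:
jog_arm(steps=[[-1,[-3.8,0.6,0],0],[-1,[-3.8,0.6,0],0],[-1,[-3.8,0.6,0],0],[-1,[-3.8,0.6,0],0],[-1,[-3.8,0.6,0],0],[-1,[-3.8,0.6,0],0],[-1,[-3.8,0.6,0],0],[-1,[-3.8,0.6,0],0]])

```text
clock: 31.83
eef_pos: [503.0, -418.7, 253.4]
tcp_rot: [-2.223, -2.219, 0.0]
force: [0.7, 0.6, 1.8]
width: 0.997
finger_force: 0.0
```

Call:
jog_arm(steps=[[-1,[-1.5,0,0],0],[-1,[0,0,0],0],[-1,[0,0,0],0]])

```text
clock: 32.08
eef_pos: [503.0, -432.0, 252.9]
tcp_rot: [-2.224, -2.217, -0.001]
force: [1.3, 0.9, 0.6]
width: 1.002
finger_force: 0.0
```

```bash
python3 - <<'E'
from h import *
go((495,-368,150,90))
s=get_state();c=cam("wrist",s);w=snapshot("wrist");cv2.imwrite("pics/w9.png",w);t=snapshot("top");cv2.imwrite("pics/t9.png",t)
print(pix(c,[[495,-368,51],[576,-400,47]]))
hsv=cv2.cvtColor(w,cv2.COLOR_BGR2HSV)
for P in ([495,-368,51],[576,-400,47],[540,-330,22]):
    u,v=pix(c,[P])[0].astype(int); print(u,v,hsv[v-3:v+4:3,u-3:u+4:3].reshape(-1,3).tolist() if 0<v<415 and 0<u<555 else "")
ct=cam("top"); print("rack grip top cam"); blob(t,(5,120,80),(18,255,255),ct,128,20,box=(110,180,260,260))
E
```

```text
now [ 503.  -432.   252.9] psi 89.8 q7 0.35 t 32.1 w 1.00
turn -0.2  shift [6.40 -0.80 10.29] |xy| 6.5
[[265.7 113.7]
 [340.1 143.6]]
265 113 [[30, 126, 246], [31, 123, 250], [30, 124, 251], [23, 158, 186], [23, 159, 192], [29, 140, 230], [23, 159, 185], [23, 159, 188], [23, 159, 189]]
340 143 [[12, 63, 165], [12, 68, 147], [10, 77, 120], [12, 63, 158], [11, 66, 135], [10, 68, 135], [10, 65, 150], [12, 62, 135], [11, 63, 141]]
306 76 [[22, 88, 248], [22, 89, 248], [21, 98, 248], [21, 95, 248], [21, 94, 248], [21, 97, 247], [22, 88, 248], [23, 85, 248], [23, 86, 248]]
rack grip top cam
blob (424,23) rect 74x16 long dir 174 px [214.  223.7]
blob (432,68) rect 73x16 long dir 174 px [194.6 219.7]
blob (438,117) rect 57x12 long dir 174 px [172.6 216.7]
blob (439,199) rect 73x18 long dir 177 px [136.2 215.3]
```

```bash
python3 - <<'E'
from h import *
s=get_state();c=cam("wrist",s);w=cv2.imread("pics/w9.png")
print("lemon");blob(w,(18,118,60),(36,255,255),c,51,400,box=(180,40,330,200))
print("garlic");blob(w,(0,30,40),(16,110,235),c,40,400,box=(280,90,400,220))
hsv=cv2.cvtColor(w,cv2.COLOR_BGR2HSV)
m=cv2.inRange(hsv,(18,118,60),(36,255,255)); 
for ct in cv2.findContours(m[:200],0,1)[0]:
    if cv2.contourArea(ct)>800: P=plane(c,ct.reshape(-1,2),51)[:,:2].astype(np.float32); print(cv2.fitEllipse(P),cv2.contourArea(P))
print("bowl wrist?");blob(w,(0,0,150),(179,40,255),c,54,1500)
a=cv2.resize(w,(448,336)); t=cv2.imread("pics/t9.png")[90:260,110:350]; b=cv2.resize(t,(340,241)); p=np.zeros((336,340,3),np.uint8);p[:241]=b
cv2.imwrite("pics/m3.png",np.hstack([a,p]))
E
```

```text
lemon
blob (498,-365) rect 67x66 long dir 164 px [267.7 111.2]
garlic
blob (632,-480) rect 50x19 long dir 180 px [379.6 211. ]
blob (548,-480) rect 83x19 long dir 180 px [314.5 210.6]
blob (583,-401) rect 50x48 long dir 93 px [344.3 143.8]
((496.8546447753906, -364.2275695800781), (57.08203125, 77.26679229736328), 31.969379425048828) 3452.6545372437686
bowl wrist?
blob (383,-711) rect 127x63 long dir 88 px [190.9 364.9]
blob (216,-650) rect 86x54 long dir 0 px [ 55.8 335.5]
blob (497,-622) rect 191x50 long dir 86 px [268.2 313.8]
blob (815,-563) rect 88x52 long dir 59 px [528.5 280.2]
blob (213,-547) rect 167x104 long dir 90 px [ 35.2 267.1]
blob (231,-405) rect 111x65 long dir 90 px [ 21.4 147.4]
blob (242,-317) rect 54x35 long dir 90 px [13.5 62.2]
```

```bash
python3 -c "
from h import *
go((497,-364,253,122),(497,-364,2,122),(497,-364,170,122),(465,-149,170,122))"
```

```text
now [ 503.5 -430.4  253.7] psi 90.0 q7 0.35 t 32.2 w 1.00
turn -32.0  shift [5.98 2.97 0.07] |xy| 6.7
turn 0.0  shift [0.00 0.00 25.10] |xy| 0.0
turn 0.0  shift [0.00 0.00 -16.80] |xy| 0.0
turn 0.0  shift [19.93 8.68 -0.00] |xy| 21.7
```

Call:
jog_arm(steps=[[-1,[0,0,2],-6.5],[-1,[0,0,2],-6.5],[-1,[0,0,2],-6.5],[-1,[0,0,2],-6.5],[-1,[0,0,1],-6.2]])

```text
clock: 32.6
eef_pos: [502.7, -430.0, 161.9]
tcp_rot: [-1.51, -2.753, -0.0]
force: [-0.4, -0.8, -0.1]
width: 0.999
finger_force: 0.0
```

Call:
jog_arm(steps=[[-1,[3,1.5,2],0],[-1,[3,1.5,2],0],[-1,[0,0,3],0],[-1,[0,0,3],0],[-1,[0,0,2.5],0],[-1,[0,0,1.5],0],[-1,[0,0,1],0],[-1,[0,0,0],0]], force=40)

```text
clock: 33.27
eef_pos: [496.3, -364.1, 12.6]
tcp_rot: [-1.519, -2.748, -0.001]
force: [-0.8, 0.2, -0.0]
width: 1.001
finger_force: 0.0
```

Call:
jog_arm(steps=[[-1,[0,0,0.6],0],[1,[0,0,0],0],[1,[0,0,0],0],[1,[0,0,0],0],[1,[0,0,0],0],[1,[0,0,0],0]])

```text
clock: 33.77
eef_pos: [497.2, -365.5, 9.1]
tcp_rot: [1.521, 2.748, -0.001]
force: [-3.2, 0.7, 11.7]
width: 0.644
finger_force: 40.2
```

Call:
jog_arm(steps=[[1,[0,0,-2],0],[1,[0,0,-4],0],[1,[0,0,-4],0],[1,[3,0.7,0],0],[1,[3,0.7,0],0],[1,[3,0.7,0],0],[1,[3,0.7,0],0],[1,[3,0.7,0],0]])

```text
clock: 34.43
eef_pos: [446.2, -218.3, 108.2]
tcp_rot: [1.521, 2.748, -0.001]
force: [0.7, -0.2, -1.5]
width: 0.642
finger_force: 43.0
```

Call:
jog_arm(steps=[[1,[3,0.7,0],0],[1,[3,0.7,0],0],[1,[0.4,0.1,0],0],[1,[0,0,0],0],[1,[0,0,0],0]])

```text
clock: 34.85
eef_pos: [425.9, -157.8, 108.2]
tcp_rot: [1.52, 2.748, -0.001]
force: [0.5, -0.6, -1.1]
width: 0.639
finger_force: 43.0
```

```bash
python3 -c "
from h import *
s=get_state();c=cam('wrist',s);w=snapshot('wrist');cv2.imwrite('pics/w10.png',w)
go((426,-157,12,122)); blob(w,(0,0,120),(179,45,255),c,54,1500); print(pix(c,[[439,-149,54],[439-76,-149,54],[439+76,-149,54],[439,-149+76,54],[439,-149-76,54]]))"
```

```text
now [ 426.  -158.1  108.1] psi 122.0 q7 0.43 t 34.9 w 0.64
turn 0.0  shift [0.09 0.06 9.61] |xy| 0.1
blob (435,-127) rect 151x122 long dir 25 px [300.4 193.5]
blob (241,-153) rect 115x31 long dir 90 px [19.7 63.4]
[[294.8 218.2]
 [199.2 161.4]
 [380.3 269. ]
 [359.6 124.4]
 [240.5 296.8]]
```

Call:
jog_arm(steps=[[1,[0,0,2.5],0],[1,[0,0,2.5],0],[1,[0,0,2],0],[1,[0,0,1.3],0],[1,[0,0,0.7],0],[1,[0,0,0],0]])

```text
clock: 35.4
eef_pos: [425.1, -157.4, 16.5]
tcp_rot: [-1.521, -2.746, -0.001]
force: [-0.6, 1.0, -1.2]
width: 0.643
finger_force: 43.0
```

Call:
jog_arm(steps=[[-0.6,[0,0,0],0],[-0.6,[0,0,0],0],[-0.6,[0,0,0],0],[-0.6,[0,0,-0.5],0],[-0.6,[0,0,-2],0],[-0.6,[0,0,-3],0],[-0.6,[0,0,-4],0],[-0.6,[0,0,0],0]])

```text
clock: 36.07
eef_pos: [428.5, -157.5, 118.7]
tcp_rot: [1.517, 2.743, -0.0]
force: [2.3, 0.3, 1.1]
width: 0.803
finger_force: 0.0
```

```bash
python3 -c "
from h import *
s=get_state();c=cam('wrist',s);w=snapshot('wrist');cv2.imwrite('pics/w11.png',w)
print('lemon');blob(w,(18,118,60),(36,255,255),c,35,400)
go((580,-401,150,122))"
```

```text
lemon
blob (429,-158) rect 67x66 long dir 165 px [272.7 203.6]
now [ 427.5 -158.1  116.3] psi 122.0 q7 0.44 t 36.1 w 0.80
turn 0.0  shift [-28.69 0.06 -3.37] |xy| 28.7
```

Call:
jog_arm(steps=[[-0.8,[-3,0,-2],0],[-0.8,[-3.8,0,-1.4],0],[-0.8,[-3.8,0,0],0],[-0.8,[-3.8,0,0],0],[-0.8,[-3.8,0,0],0],[-0.8,[-3.8,0,0],0],[-0.8,[-3.8,0,0],0],[-0.8,[-2.9,0,0],0]])

```text
clock: 36.78
eef_pos: [578.4, -403.1, 146.0]
tcp_rot: [-1.523, -2.747, 0.001]
force: [0.2, -0.3, -0.8]
width: 0.9
finger_force: 0.0
```

Call:
jog_arm(steps=[[-0.8,[0,0,0],0],[-0.8,[0,0,0],0]])

```text
clock: 36.95
eef_pos: [577.9, -401.0, 145.6]
tcp_rot: [-1.522, -2.747, -0.001]
force: [-0.3, 0.7, 0.1]
width: 0.901
finger_force: 0.0
```

```bash
python3 -c "
from h import *
s=get_state();c=cam('wrist',s);w=snapshot('wrist');cv2.imwrite('pics/w12.png',w)
print('garlic exp',pix(c,[[580,-401,45]]))
blob(w,(0,30,40),(16,110,235),c,45,600); go((580,-401,5,122))"
```

```text
garlic exp [[274.9 200.7]]
blob (581,-400) rect 51x47 long dir 124 px [277.4 199.3]
blob (610,-440) rect 592x379 long dir 31 px [316.2 230.9]
now [ 577.7 -399.8  146. ] psi 122.1 q7 0.69 t 37.0 w 0.90
turn 0.1  shift [-0.22 0.13 14.10] |xy| 0.3
```

Call:
jog_arm(steps=[[-0.8,[-0.15,0.25,3.5],0],[-0.8,[0,0,3.5],0],[-0.8,[0,0,3.5],0],[-0.8,[0,0,2.2],0],[-0.8,[0,0,1.4],0],[-0.8,[0,0,0],0],[1,[0,0,0],0],[1,[0,0,0],0]])

```text
clock: 37.67
eef_pos: [581.8, -400.3, 7.7]
tcp_rot: [1.52, 2.747, 0.0]
force: [-0.3, -0.0, 1.0]
width: 0.637
finger_force: 0.0
```

Call:
jog_arm(steps=[[1,[0,0,0],0],[1,[0,0,0],0],[1,[0,0,0],0],[1,[0,0,0],0]])

```text
clock: 38.0
eef_pos: [581.8, -400.6, 8.1]
tcp_rot: [1.52, 2.747, -0.001]
force: [-1.9, 2.3, 8.6]
width: 0.521
finger_force: 40.0
```

```bash
python3 -c "
from h import *
go((580,-400,110,122),(463,-134,110,122))"
```

```text
now [ 581.8 -400.6    8.1] psi 122.1 q7 0.61 t 38.0 w 0.52
turn 0.1  shift [0.15 -0.12 -10.19] |xy| 0.2
turn 0.0  shift [28.76 4.17 -0.00] |xy| 29.1
```

Call:
jog_arm(steps=[[1,[0,0,-2],0],[1,[0,0,-4],4],[1,[0,0,-4.2],6.8],[1,[0,0,0],6.8],[1,[0,0,0],6.8],[1,[0,0,0],6.8],[1,[0,0,0],6.8],[1,[0,0,0],6.8]])

```text
clock: 38.67
eef_pos: [581.4, -400.4, 109.2]
tcp_rot: [2.458, 1.953, 0.001]
force: [0.1, 0.4, -0.8]
width: 0.523
finger_force: 41.4
```

Call:
jog_arm(steps=[[1,[0,0,0],6.8],[1,[0,0,0],6.8],[1,[0,0,0],6.8],[1,[0,0,0],6.8],[1,[0,0,0],6.8],[1,[0,0,0],6.8],[1,[0,0,0],4.4],[1,[0,0,0],0]])

```text
clock: 39.33
eef_pos: [581.6, -400.1, 109.1]
tcp_rot: [3.019, 0.863, 0.002]
force: [0.4, -0.7, -0.3]
width: 0.522
finger_force: 41.4
```

Call:
jog_arm(steps=[[1,[0.6,-3.6,0],0],[1,[0.6,-3.6,0],0],[1,[0.6,-3.6,0],0],[1,[0.6,-3.6,0],0],[1,[0.6,-3.6,0],0],[1,[0.6,-3.6,0],0],[1,[0.6,-3.6,0],0],[1,[0.6,-3.6,0],0]])

```text
clock: 40.0
eef_pos: [468.0, -129.3, 108.3]
tcp_rot: [3.016, 0.874, 0.002]
force: [1.4, 1.0, 0.2]
width: 0.514
finger_force: 41.4
```

Call:
jog_arm(steps=[[1,[0.2,-0.1,0],0],[1,[0,0,0],0]])

```text
clock: 40.17
eef_pos: [469.9, -127.1, 108.6]
tcp_rot: [3.015, 0.878, 0.002]
force: [-0.4, -0.9, -0.4]
width: 0.519
finger_force: 41.4
```

```bash
python3 -c "
from h import *
go((471,-129,20,32))"
```

```text
now [ 469.9 -127.1  108.6] psi 32.5 q7 -1.08 t 40.2 w 0.52
turn 0.5  shift [-0.01 0.22 8.86] |xy| 0.2
```

Call:
jog_arm(steps=[[1,[0,0.1,2.5],0],[1,[0,0,2.5],0],[1,[0,0,2],0],[1,[0,0,1.2],0],[1,[0,0,0.5],0],[1,[0,0,0],0]])

```text
clock: 40.67
eef_pos: [470.2, -129.9, 19.9]
tcp_rot: [-3.018, -0.869, 0.001]
force: [-1.2, -0.1, -0.2]
width: 0.516
finger_force: 41.4
```

Call:
jog_arm(steps=[[-0.2,[0,0,0],0],[-0.2,[0,0,0],0],[-0.2,[0,0,0],0],[-0.2,[0,0,-1],0],[-0.2,[0,0,-3],0],[-0.2,[0,0,-4],0],[-0.2,[0,0,-4],0],[-0.2,[0,0,0],0]])

```text
clock: 41.33
eef_pos: [473.7, -129.8, 148.0]
tcp_rot: [3.014, 0.868, 0.012]
force: [2.1, -0.6, 0.2]
width: 0.599
finger_force: 0.0
```

```bash
python3 -c "
from h import *
s=get_state();c=cam('wrist',s);w=snapshot('wrist');cv2.imwrite('pics/w13.png',w)
print('lemon');blob(w,(18,118,60),(36,255,255),c,35,400)
print('bowl');blob(w,(0,0,120),(179,45,255),c,54,1500)
go((440,117,220,174))"
```

```text
lemon
blob (426,-159) rect 68x67 long dir 78 px [272.7 254.7]
bowl
blob (432,-147) rect 152x146 long dir 64 px [277.5 232.3]
now [ 472.6 -130.2  145.1] psi 32.1 q7 -1.05 t 41.4 w 0.60
turn -141.9  shift [5.82 24.24 -7.49] |xy| 24.9
```

Call:
jog_arm(steps=[[-0.2,[0,0,-2.5],6.4],[-0.2,[0,0,-3],6.4],[-0.2,[0,0,-1],6.4],[-0.2,[0,0,0],6.4],[-0.2,[0,0,0],6.4],[-0.2,[0,0,0],6],[-0.2,[0,0,0],0]])

```text
clock: 41.97
eef_pos: [469.9, -129.5, 205.5]
tcp_rot: [3.137, -0.17, -0.0]
force: [-0.0, -0.2, -0.1]
width: 0.601
finger_force: 0.0
```

```bash
python3 -c "
from h import *
go((438,119,210,-6)); t=snapshot('top');cv2.imwrite('pics/t14.png',t); blob(t,(5,120,80),(18,255,255),cam('top'),128,20,box=(110,180,260,260))"
```

```text
now [ 469.9 -129.5  205.5] psi -6.2 q7 -1.63 t 42.0 w 0.60
turn -0.2  shift [-5.77 -24.38 -0.45] |xy| 25.1
blob (425,23) rect 73x16 long dir 174 px [213.9 223.5]
blob (432,68) rect 73x16 long dir 175 px [194.2 220. ]
blob (438,117) rect 57x12 long dir 174 px [172.6 216.7]
blob (439,199) rect 73x17 long dir 176 px [136.  215.3]
```

Call:
jog_arm(steps=[[0.4,[-0.8,-3.5,0],0],[0.4,[-0.8,-3.5,0],0],[0.4,[-0.8,-3.5,0],0],[0.4,[-0.8,-3.5,0],0],[0.4,[-0.8,-3.5,0],0],[0.4,[-0.8,-3.5,0],0],[0.4,[-0.8,-3.4,0],0],[0.4,[0,0,0],0]])

```text
clock: 42.68
eef_pos: [438.4, 125.1, 205.9]
tcp_rot: [-3.136, 0.144, -0.001]
force: [-0.9, 0.6, 0.3]
width: 0.3
finger_force: 0.0
```

Call:
jog_arm(steps=[[0.4,[0,0,0],0]])

```text
clock: 42.77
eef_pos: [439.1, 120.7, 205.5]
tcp_rot: [-3.138, 0.149, 0.0]
force: [-0.0, -0.6, 0.6]
width: 0.3
finger_force: 0.0
```

```bash
python3 -c "
from h import *
s=get_state();c=cam('wrist',s);w=snapshot('wrist');cv2.imwrite('pics/w15.png',w); go((440,118.5,130,-6))
print(pix(c,[[440,118.5,128]]))
hsv=cv2.cvtColor(w,cv2.COLOR_BGR2HSV)
blob(w,(5,90,60),(20,255,255),c,128,200)
blob(w,(5,90,60),(20,255,255),c,110,200)"
```

```text
now [439.3 119.1 205.3] psi -5.6 q7 -2.16 t 42.8 w 0.30
turn 0.4  shift [0.07 0.06 7.53] |xy| 0.1
[[278.6 208.7]]
blob (332,275) rect 80x16 long dir 126 px [112.1 340.8]
blob (444,121) rect 60x12 long dir 174 px [275.3 203.7]
blob (444,37) rect 67x13 long dir 177 px [385.4 192.3]
blob (458,196) rect 72x31 long dir 173 px [175.7 190.4]
blob (450,51) rect 65x17 long dir 176 px [366.7 186.9]
blob (452,83) rect 69x21 long dir 174 px [323.7 185.8]
blob (496,309) rect 24x16 long dir 160 px [ 10.2 156.7]
blob (562,284) rect 21x7 long dir 35 px [15.8 58.7]
blob (318,287) rect 86x17 long dir 126 px [112.1 340.8]
blob (438,121) rect 64x12 long dir 174 px [275.3 203.7]
blob (438,31) rect 72x14 long dir 177 px [385.4 192.3]
blob (454,202) rect 77x33 long dir 173 px [175.7 190.4]
blob (444,46) rect 70x18 long dir 176 px [366.7 186.9]
blob (447,80) rect 74x23 long dir 174 px [323.7 185.8]
blob (494,324) rect 26x17 long dir 160 px [ 10.2 156.7]
blob (565,297) rect 22x7 long dir 35 px [15.8 58.7]
```

Call:
jog_arm(steps=[[0.4,[0.2,-0.15,3],0],[0.4,[0,0,3],0],[0.4,[0,0,3],0],[0.4,[0,0,2.4],0],[0.4,[0,0,1.2],0],[0.4,[0,0,0.7],0],[0.4,[0,0,0],0],[0.4,[0,0,0],0]], force=90)

```text
clock: 43.48
eef_pos: [442.3, 120.0, 73.1]
tcp_rot: [-3.137, 0.162, -0.001]
force: [-0.3, 0.6, 0.0]
width: 0.3
finger_force: 0.0
```

Call:
jog_arm(steps=[[1,[0,0,0],0],[1,[0,0,0],0],[1,[0,0,0],0],[1,[0,0,0],0]])

```text
clock: 43.82
eef_pos: [442.7, 120.2, 73.8]
tcp_rot: [-3.137, 0.162, -0.004]
force: [-1.5, -0.5, 7.6]
width: 0.121
finger_force: 87.8
```

Call:
jog_arm(steps=[[1,[0,0,-0.4],0],[1,[0,0,-0.8],0],[1,[0,0,-1.4],0],[1,[0,0,-1.8],0],[1,[0,0,-2],0],[1,[0,0,-2],0],[1,[0,0,-1.6],0],[1,[0,0,-1],0]])

```text
clock: 44.48
eef_pos: [442.2, 120.4, 184.8]
tcp_rot: [-3.137, 0.162, -0.003]
force: [-0.1, -0.7, -5.0]
width: 0.121
finger_force: 88.0
```

```bash
python3 -c "
from h import *
s=get_state(); go((500,-200,185,-6),(500,-200,185,90),(523,-383,185,90)); print(s['force'],s['torque'],s['finger_force'])
t=snapshot('top');cv2.imwrite('pics/t16.png',t); blob(t,(5,120,80),(18,255,255),cam('top'),220,20,box=(80,180,260,280))"
```

```text
now [442.2 120.4 184.8] psi -5.9 q7 -2.20 t 44.5 w 0.12
turn 0.1  shift [9.10 31.26 -0.02] |xy| 32.6
turn -96.0  shift [0.00 0.00 -0.00] |xy| 0.0
turn 0.0  shift [-18.30 2.30 -0.00] |xy| 18.4
[-0.1 -0.7 -5. ] [ 0.  -0.1 -0. ] 88.02469968795776
blob (418,124) rect 14x10 long dir 1 px [156.5 221.5]
blob (432,26) rect 64x15 long dir 175 px [205.2 215.9]
blob (432,72) rect 56x11 long dir 174 px [182.5 214.1]
```

Call:
jog_arm(steps=[[1,[0.3,0.9,0],0],[1,[0.45,1.6,0],0],[1,[0.6,2.1,0],0],[1,[0.6,2.1,0],0],[1,[0.6,2.1,0],0],[1,[0.6,2.1,0],0],[1,[0.6,2.1,0],0],[1,[0.6,2.1,0],0]])

```text
clock: 45.2
eef_pos: [468.8, -36.3, 181.3]
tcp_rot: [-3.137, 0.162, 0.003]
force: [0.8, 1.0, -5.9]
width: 0.121
finger_force: 88.1
```

Call:
jog_arm(steps=[[1,[0.6,2.1,0],0],[1,[0.6,2.1,0],0],[1,[0.6,2.1,0],0],[1,[0.6,2.1,0],0],[1,[0.6,2.1,0],0],[1,[0.6,2.1,0],0],[1,[0.6,2.1,0],0],[1,[0.4,1.4,0],0]])

```text
clock: 45.87
eef_pos: [497.8, -202.0, 181.0]
tcp_rot: [-3.137, 0.165, 0.003]
force: [-0.7, -0.8, -5.8]
width: 0.124
finger_force: 88.1
```

Call:
jog_arm(steps=[[1,[0,0.4,0],-1.5],[1,[0,0,0],-3],[1,[0,0,0],-4.5],[1,[0,0,0],-5],[1,[0,0,0],-5],[1,[0,0,0],-5],[1,[0,0,0],-5],[1,[0,0,0],-5]])

```text
clock: 46.53
eef_pos: [497.6, -203.4, 181.4]
tcp_rot: [-3.045, -0.769, 0.002]
force: [0.3, 0.3, -6.2]
width: 0.121
finger_force: 88.1
```

Call:
jog_arm(steps=[[1,[0,0,0],-5],[1,[0,0,0],-5],[1,[0,0,0],-5],[1,[0,0,0],-5],[1,[0,0,0],-5],[1,[0,0,0],-5],[1,[0,0,0],-5],[1,[0,0,0],-5]])

```text
clock: 47.2
eef_pos: [497.7, -203.4, 181.5]
tcp_rot: [-2.598, -1.764, 0.001]
force: [0.5, -0.7, -5.6]
width: 0.122
finger_force: 88.1
```

Call:
jog_arm(steps=[[1,[0,0,0],-5],[1,[0,0,0],-5],[1,[0,0,0],-5],[1,[0,0,0],-4],[1,[0,0,0],-2],[1,[0,0,0],-1],[1,[0,0,0],0]])

```text
clock: 47.78
eef_pos: [497.8, -203.5, 181.7]
tcp_rot: [-2.219, -2.223, 0.0]
force: [0.5, 0.6, -5.3]
width: 0.118
finger_force: 88.1
```

```bash
python3 -c "
from h import *
s=get_state(); go((523,-383,185,90)); print(s['force'],s['torque'],s['finger_force'])"
```

```text
now [ 497.8 -203.5  181.7] psi 90.1 q7 0.02 t 47.8 w 0.12
turn 0.1  shift [-17.95 2.52 -0.33] |xy| 18.1
[ 0.5  0.6 -5.3] [-0.  0.  0.] 88.12564730644226
```

Call:
jog_arm(steps=[[1,[-0.9,0.1,0],0],[1,[-1.6,0.2,0],0],[1,[-2.1,0.3,0],0],[1,[-2.1,0.3,0],0],[1,[-2.1,0.3,0],0],[1,[-2.1,0.3,0],0],[1,[-2.1,0.3,0],0],[1,[-2.1,0.3,0],0]])

```text
clock: 48.45
eef_pos: [519.0, -357.4, 181.9]
tcp_rot: [-2.222, -2.221, 0.001]
force: [0.9, 0.9, -5.7]
width: 0.12
finger_force: 88.1
```

Call:
jog_arm(steps=[[1,[-1.6,0.25,0],0],[1,[-1,0.15,0],0],[1,[-0.4,0,0],0],[1,[0,0,0.5],0],[1,[0,0,1],0],[1,[0,0,1.5],0],[1,[0,0,1.5],0],[1,[0,0,1],0]])

```text
clock: 49.12
eef_pos: [522.6, -383.3, 124.5]
tcp_rot: [-2.217, -2.223, 0.001]
force: [-0.3, 0.7, -6.0]
width: 0.118
finger_force: 88.1
```

```bash
python3 -c "
from h import *
s=get_state(); go((523,-383,96,90)); print(s['force'],s['torque'],s['finger_force'])
t=snapshot('top');cv2.imwrite('pics/t17.png',t);c=cam('top');print('board');blob(t,(12,60,150),(28,200,255),c,22,100,box=(330,120,440,265));
print('garlic/lemon');blob(t,(18,118,60),(36,255,255),c,35,100,box=(250,180,330,260)); blob(t,(0,20,40),(16,130,235),c,40,60,box=(250,180,330,260))"
```

```text
now [ 522.6 -383.3  124.5] psi 90.1 q7 0.21 t 49.1 w 0.12
turn 0.1  shift [0.03 0.04 2.85] |xy| 0.0
[-0.3  0.7 -6. ] [ 0.1  0.1 -0. ] 88.11509370803833
board
blob (488,-399) rect 45x24 long dir 97 px [392.5 206.1]
blob (475,-456) rect 68x44 long dir 179 px [415.6 210.4]
blob (506,-329) rect 299x144 long dir 0 px [368.5 205.6]
garlic/lemon
blob (424,-161) rect 68x59 long dir 91 px [295.7 229.2]
```

Call:
jog_arm(steps=[[1,[0,0,1],0],[1,[0,0,0.8],0],[1,[0,0,0.5],0],[1,[0,0,0.2],0],[1,[0,0,0.1],0],[1,[0,0,0],0]])

```text
clock: 49.67
eef_pos: [523.7, -384.4, 101.4]
tcp_rot: [2.22, 2.223, 0.0]
force: [-0.7, 0.5, -5.3]
width: 0.125
finger_force: 88.2
```

Call:
jog_arm(steps=[[1,[0,0,0.1],0],[1,[0,0,0],0]])

```text
clock: 49.83
eef_pos: [523.7, -384.5, 100.6]
tcp_rot: [2.219, 2.223, -0.0]
force: [0.9, -0.5, -6.2]
width: 0.117
finger_force: 88.2
```

Call:
jog_arm(steps=[[1,[0,0,0.1],0],[1,[0,0,0],0]])

```text
clock: 50.0
eef_pos: [523.5, -384.4, 99.3]
tcp_rot: [2.22, 2.223, -0.0]
force: [-0.2, 1.1, -5.1]
width: 0.122
finger_force: 88.2
```

Call:
jog_arm(steps=[[1,[0,0,0.1],0],[1,[0,0,0.1],0],[1,[0,0,0],0]])

```text
clock: 50.25
eef_pos: [523.4, -384.3, 97.1]
tcp_rot: [-2.219, -2.223, 0.0]
force: [0.2, 0.6, -5.9]
width: 0.12
finger_force: 88.2
```

Call:
jog_arm(steps=[[1,[0,0,0.1],0],[1,[0,0,0],0]])

```text
clock: 50.42
eef_pos: [523.4, -384.4, 96.1]
tcp_rot: [-2.219, -2.223, 0.0]
force: [0.1, 0.4, -5.7]
width: 0.127
finger_force: 88.2
```

Call:
jog_arm(steps=[[1,[0,0,0.1],0],[1,[0,0,0],0]])

```text
clock: 50.58
eef_pos: [523.6, -384.5, 95.5]
tcp_rot: [2.22, 2.223, -0.0]
force: [-0.1, -1.2, -1.9]
width: 0.124
finger_force: 88.5
```

Call:
jog_arm(steps=[[1,[0,0,0.1],0],[1,[0,0,0],0]])

```text
clock: 50.75
eef_pos: [523.6, -384.6, 95.4]
tcp_rot: [2.22, 2.223, -0.001]
force: [-6.9, 1.9, 11.3]
width: 0.118
finger_force: 90.7
```

Touched down. Release with a small opening and rise.

Call:
jog_arm(steps=[[0.4,[0,0,0],0],[0.4,[0,0,0],0],[0.4,[0,0,0],0],[0.4,[0,0,-1],0],[0.4,[0,0,-2],0],[0.4,[0,0,-3],0],[0.4,[0,0,-4],0],[0.4,[0,0,-4],0]])

```text
clock: 51.42
eef_pos: [523.2, -383.9, 236.2]
tcp_rot: [-2.218, -2.223, -0.001]
force: [-0.4, -0.2, 0.3]
width: 0.299
finger_force: 0.0
```

Call:
jog_arm(steps=[[0.4,[-3,0,-2],0],[0.4,[-3.5,-1,0],0],[0.4,[-3.5,-1,0],0],[0.4,[-3.5,-1,0],0],[0.4,[-3.5,-1,0],0],[0.4,[-3,-1,0],0],[0.4,[0,0,0],0],[0.4,[0,0,0],0]])

```text
clock: 52.08
eef_pos: [472.5, -586.3, 254.2]
tcp_rot: [-2.223, -2.219, -0.0]
force: [0.7, 1.1, 0.3]
width: 0.3
finger_force: 0.0
```

```bash
python3 - <<'E'
from h import *
go((500,-600,200,90)); t=snapshot("top");c=cam("top"); w=snapshot("wrist"); cv2.imwrite("pics/t18.png",t)
a=cv2.resize(t[100:270,240:460],(620,479),interpolation=cv2.INTER_CUBIC); b=cv2.resize(w,(170,128)); p=np.zeros((479,170,3),np.uint8); p[:128]=b
cv2.imwrite("pics/fin.png",np.hstack([a,p]))
print("rack");blob(t,(4,120,60),(18,255,255),c,140,15,box=(340,130,440,260))
E
```

```text
now [ 472.5 -586.3  254.2] psi 89.9 q7 0.55 t 52.1 w 0.30
turn -0.1  shift [-1.37 2.75 5.42] |xy| 3.1
rack
blob (437,-402) rect 77x18 long dir 91 px [407.3 222. ]
blob (531,-406) rect 58x20 long dir 91 px [407.8 179.9]
blob (566,-394) rect 81x34 long dir 91 px [402.3 164.4]
blob (610,-396) rect 81x35 long dir 91 px [402.8 145.5]
```

View pics/fin.png

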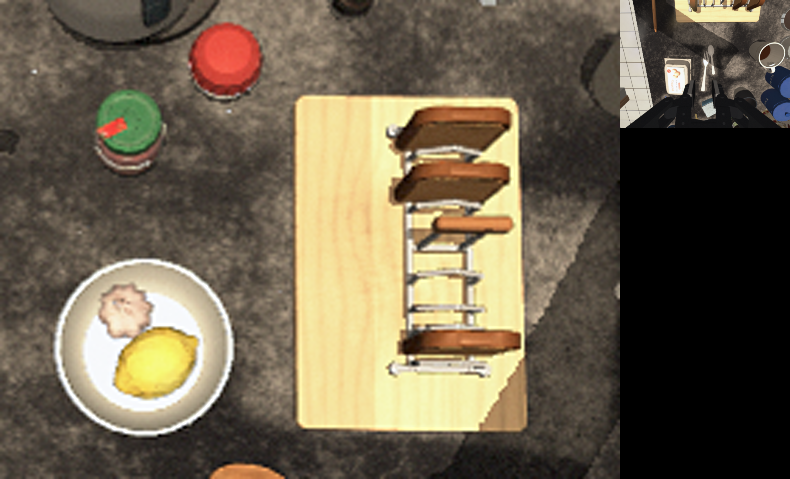

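Final view: garlic (125,310) and lemon (158,362) in the bowl, jar and timer in place, three slices upright in the rack; rack feet at (393,131), (393,368), (487,370) look a bit right of the board's middle. Check numerically.

```bash
python3 - <<'E'
from h import *
c=cam("top"); q=lambda x,y:[240+x/2.818-.3,100+y/2.818-.3]
print("feet",plane(c,[q(393,131),q(393,368),q(487,370)],27))
print("rails z~37",plane(c,[q(408,280),q(468,280)],37))
print("board",plane(c,[q(296,97),q(518,97),q(526,430),q(297,428)],22))
print("grip",plane(c,[q(436,220),q(512,225)],150), pix(c,[[524,-384,150],[524,-384,22]]))
E
```

```text
feet [[ 638.1 -366.1   27. ]
 [ 426.5 -364.9   27. ]
 [ 426.8 -445.9   27. ]]
rails z~37 [[ 502.5 -376.2   37. ]
 [ 503.7 -428.    37. ]]
board [[ 669.1 -280.3   22. ]
 [ 673.1 -478.9   22. ]
 [ 376.1 -480.    22. ]
 [ 372.8 -282.6   22. ]]
grip [[ 533.2 -373.1  150. ]
 [ 530.5 -431.9  150. ]] [[399.5 182. ]
 [386.2 191.5]]
```

The rack centre is 10 mm along and 25 mm across from the board's centre, which is within the limits, and nothing is touching the robot. I'm handing in.

```bash
python3 -c "
from workcell import *
print(finish_job())"
```

```text
the job is handed in; nothing more can be done
None
```

The job is handed in, with no verdict returned: the lever is up, all three slices stand in the rack on the board (about 10 mm along and 25 mm across from its centre, within limits), the lemon and garlic are in the bowl, and the jar and timer look undisturbed in the last picture.

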